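Load a washer into a sprung nest with a flat lifter

ROBOT

A 6-joint arm with a two-finger parallel gripper is mounted at the origin on a cart in front of the work surface, level with it; the furniture and walls round the work are solid. World frame = base frame: x ahead of the robot, y to its left, z up, the work surface at z = 0. Lengths are in m, angles in rad, forces in N, time in s.
With the tool pointing down it reaches from about 0.375 to 0.9 m from the base axis. Payload 3.1 kg.
Tool frame: the origin (TCP) lies on the mounting face of the last link; the fingertips stand 182 mm ahead of it and the grasp point (between the pads) lies 164 mm ahead of it; z points along the fingers, y is the direction in which the jaws open and shut (so a half turn about z gives the same grasp; the last joint's range is limited). The gripper opens to 87 mm and grips with 3 to 60 N. Pads are 19 mm wide; open, the fingers measure 117 mm over their backs; the gripper's body (75 mm by 190 mm) begins 51 mm behind the grasp point.
Start: joints at [-1.52, 0.527, 1.433, -0, 1.181, -0.178], TCP at [0.142, -0.609, 0.405] pointing down, gripper open.
Joint ranges: [-3.08, 3.08], [-0.75, 2.2], [0.22, 2.44], [-1.43, 4.57], [0, 2.65], [-2.85, 2.85]. Speed limits (rad/s): [2.79, 2.79, 3.14, 3.14, 3.14, 3.14].

INTERFACE

Orientations are given as a unit quaternion [x, y, z, w].
In Python, from rig import robot, camera, camera_model gives the robot as it stands.
- The arm moves only by the tool drive_tool, never from a script. Its argument "plan" is a list that holds one entry, the list of rows, each a list of 6 numbers: the shift along the world's x, y, z in units of 2.5 cm (1.0 is 2.5 cm), then the turn, a rotation vector about the world's x, y, z in units of 6 degrees (1.0 is 6 degrees). A call has 1 to 8 rows; each row shifts and turns the commanded pose from where the row before left it; what a row does not reach is not made up. A row lasts 1/8 s, in which the tool goes at most 62.5 mm and 10.7 degrees, less where a joint would pass 70% of its speed; a pose out of reach is approached as far as the arm can. A call with a number of a shift or a turn outside -1 to 1 is refused whole. A call with a gripper value outside its range is refused whole. "grip" is the closure, from 0 (fully open) to 1 (shut), set as the call begins (left out, the last holds). The fingers move at their own pace and stop on an object; "force" is the grip in N (left out, the last holds). Time passes only in rows, so rows that do not move let the fingers close. It gives the time, the measured TCP pose, the force and the opening at its end, in the units of the state.
- robot.get_obs(): the state, without advancing time (a new reading comes with each control period).
- camera(name): name is "side" or "top"; returns the picture (420x560x3 uint8, red, green, blue); there is no depth.
- camera_model(name): a dict with "K" (3x3 intrinsics, pixels), "k1" (the pictures are not rectified: a ray, as slopes to the right and down, at radius r is drawn at 1 + k1 r^2 times it, then the intrinsics apply), "world_to_cam" (4x4, takes a point from world to camera coordinates). Camera axes: x right, y up, looking along -z (the intrinsics and any distortion apply to the point x, -y, -z); pixel columns grow to the right and rows downward; lengths in m; the calibration is good to about 2 mm. A picture is of the moment at which its call begins. camera_model takes no time and is no camera call.
- robot.hand_in(): hands the job in, once; it reports no verdict.
The state is a dict: "time": time; "q": joint angles; "joint_velocities": joint speeds; "joint_torque": joint torques, N m; "position": TCP position; "tool_rot": TCP orientation; "ft_force": force on the tool from outside, world axes, zero at the start; "moment": the same for the moment, N m; "grip_width": finger opening in m.
Only numpy, scipy, OpenCV 4.12 (cv2) and the standard library are available. Lean on these libraries where they do the work, as an engineer would, in place of code of your own. Each camera call takes 0.05 s, during which the arm holds its last target.

TASK

A steel washer lies loose on the flat blade of the lifter in its stand. Take the lifter by its handle, carry the washer on it level to the metal fixture, slide the washer along the fixture's rails under the sprung bar and press it home against the back stop, wherever that happens to be set, with a light, steady push (about 5 to 10 N, held half a second, never over 15 N). Then draw the blade out, leaving the washer lying flat under the bar against the stop, and lay the lifter back in its stand; do not touch the washer with the gripper, do not knock the fixture hard and leave the other things on the bench where they are.

Things in the scene. Friction and masses are not known exactly. Their poses are not given: they have to be found in the camera images.
- lifter: flat lifter, 208 mm long, 0.14 kg, loose. Origin on its axis, mid-grip; +x to the blade tip, z up. Wooden handle x -60 to +50, 20 wide (y), 22 high (z +-11). Steel blade 22 wide, 3 thick, flat upper face at z = 0, tip at x = 148. Two pegs 5 thick, 5 high stand on the blade at x = 106.7, y = +-7.5 and push the washer's rim from behind
- blade_spot (a point): point on the blade's upper face, 130 mm ahead of the lifter's origin, where the washer's centre lies when its rim touches both pegs
- washer: plain steel washer, 44 mm outside, 18 mm hole, 5 mm thick, 45 g, loose on the blade. Origin at the centre of its underside, z up; its own yaw means nothing. At the start its centre is up to 3 mm ahead of and up to 2 mm beside blade_spot
- stand: fixed plywood stand, base 150 x 64 x 10 mm. Origin on the bench, x towards the lying lifter's tip. Two open notches carry the lifter: under the handle at x = -42 (18 long, floor z 49, cheeks to z 64, 28 apart) and under the blade at x = +68 (14 long, floor z 57, cheeks to z 68, 30 apart). Between them the handle is free all round
- stand_home (a point): point of the stand, 60 mm above the bench, with which the lifter's origin coincides when it lies in the stand; axes as the stand's
- fixture: fixed metal fixture, base 126 x 96 mm. Origin on the bench below the washer's home; the washer enters along +x. Two rails, tops at z = 60, x -60 to +42, carry the washer's sides; the blade runs in the channel between them, 30 wide, 48 deep. Side walls 48 apart, 10 high above the rails from x = -32 on; before that they flare to the mouth at x = -60
- back_stop: steel bracket at x = 46 to 52 mm of the fixture (frame = the fixture's) with the adjustable back stop: a rigid steel block across the rails, 46 wide, 18 high, on a screw through the bracket. Its face stands anywhere from x = +12 to +32 mm, locked, and its setting is not measured: find it by feel. Once the washer meets it, each millimetre adds 4 N or more to the push
- seat (a point): point in the fixture on the plane of the rail tops, below the sprung bar's middle; axes as the fixture's. The washer's centre comes to rest on this axis, from 10 mm before to 10 mm behind the point, as the stop is set
- mouth (a point): point on the plane of the rail tops at the open end of the channel, 60 mm in front of seat
- hold_bar (a joint): height (m) of the sprung round steel bar, radius 14 mm, 26 mm long, lying across the channel at x = 0 of the fixture: 0 when down (underside 3 mm above the rail tops), about 0.002 when on the washer, 0.008 at most. Its spring presses with 2 to 3 N; pushing the washer under it takes some 3 to 8 N before the stop is met
- bar_underside (a point): lowest point of the sprung bar, at its middle. Above it a bridge crosses the fixture: columns x -9 to +9, y +-34 to 44 mm of the fixture, beam z 96 to 106 mm, pin and bar guide up to 122 mm
- black_tape: bystander: small roll of black tape lying flat, 65 mm round, 18 mm high; origin under its centre
- bolt: bystander: loose hexagon bolt lying, 62 mm long; origin under its centre
- spanner: bystander: combination spanner lying flat, 163 mm long, 8 mm high; origin under its centre
- pliers: bystander: pliers lying flat, 181 mm long, 15 mm high; origin under their centre
There are look-alikes about, which are no part of the job. Of the things like the lifter, leave any that is green; of the rest the larger one is meant.

How it is judged:
On the way, in this order (a step that is already met when the one before it is completed fails the run):
1. the lifter is held clear of its stand (lifted 15 mm or more) with the washer on its blade (height (world z) of blade_spot above 0.075 m and contact force between the fingers and lifter above 1 N and distance between washer and blade_spot below 0.015 m), for 0.2 s.
2. the washer, under the sprung bar, is pressed home against the back stop with the lifter, with more than 2 N (contact force between washer and back_stop above 2 N and contact force between washer and lifter above 1 N and x of washer in the frame of seat between -0.013 and 0.013 m and y of washer in the frame of seat between -0.0035 and 0.0035 m and value of joint hold_bar above 0.001 m), for 0.2 s.
At the end, for the whole second after the job is handed in: the washer lies flat on the rails under the raised bar, touching the back stop, within 13 mm of seat along the rails and 3.5 mm across, clear of the lifter; the lifter lies level in both notches, within 15 mm of stand_home and 0.12 rad of the stand's direction; both at rest (x of washer in the frame of seat between -0.013 and 0.013 m and y of washer in the frame of seat between -0.0035 and 0.0035 m and contact force between washer and back_stop above 0.02 N and z of washer in the frame of seat between -0.0015 and 0.0015 m and angle between each of washer, lifter's own z axis and vertical below 0.08 rad and value of joint hold_bar above 0.001 m and contact force between washer and lifter below 0.05 N and distance between lifter and stand_home below 0.015 m and angle between the x axis of lifter and the x axis of stand, either way round below 0.12 rad and linear speed of each of lifter, washer below 0.02 m/s).
It fails at once if the washer is tilted more than 0.3 rad or dropped to the bench (angle between washer's own z axis and vertical above 0.3 rad or height (world z) of washer below 0.045 m).
It fails at once if the gripper or arm touches the washer (contact force between any of the fingers, the arm and washer above 0.5 N).
It fails at once if the washer is pressed against the back stop with more than 15 N (contact force between washer and back_stop above 15 N).
It fails at once if the lifter or the gripper knocks the fixture with more than 20 N (contact force between any of lifter, the fingers, the arm and fixture above 20 N).
It fails at once if another thing on the bench is moved more than 20 mm (distance of any of black_tape, bolt, spanner, pliers from where it was at the start of the episode above 0.02 m).
It also fails if it takes over 61 s, if anything falls off the work surface, if the arm or the gripper's body presses on something with over 40 N, if the wrist force passes 120 N, or if a joint passes its speed limit or range.

## Working session

There is one attempt and no reset: what is moved stays moved. The work goes in short steps, Python scripts to look and compute and a tool call to move; the robot and the scene stay as the last step left them, time stands still between calls to the robot, and variables do not carry over. Pictures are saved under pics/ and viewed, and the job is handed in when it is done.

Besides the shell and the picture viewer there is one more tool, called after "Emit:" by a JSON object that holds its "op" and its "data". drive_tool: Moves the arm, as the interface text tells. Shifts and turns lie within -1 to 1; 1 stands for 2.5 cm of shift or 6 degrees of turn. Its arguments: {"type":"object","properties":{"plan":{"type":"array","items":{"type":"array","items":{"type":"array","items":{"type":"number","minimum":-1,"maximum":1}}}},"grip":{"type":"number"},"force":{"type":"number"}},"required":["plan"]}

```bash
ls; mkdir -p pics; python3 - <<'E'
from rig import robot, camera, camera_model
import cv2
print(robot.get_obs())
for n in("side","top"):
    cv2.imwrite(f"pics/{n}0.png",cv2.cvtColor(camera(n),cv2.COLOR_RGB2BGR)); print(camera_model(n))
E
```

```text
pics
{'time': 0.0, 'q': array([-1.51951842e+00,  5.28451935e-01,  1.43389653e+00, -1.47353210e-05,
        1.18137143e+00, -1.78529155e-01]), 'joint_velocities': array([-5.04293339e-04, -1.27822901e-04, -4.39858318e-04, -4.80891429e-06,
        1.31647878e-03, -6.37790728e-04]), 'joint_torque': array([-8.31371781e-04, -4.40036488e+01, -1.76589185e+01,  6.32309332e-02,
        5.81434497e-02, -1.55640550e-04]), 'position': array([ 0.14236005, -0.60822045,  0.40378179]), 'tool_rot': array([ 9.93404966e-01,  1.14653577e-01,  6.08284937e-05, -1.06189975e-03]), 'ft_force': array([ 0.71617444,  0.20043234, -0.30652657]), 'moment': array([-0.03595928, -0.01324872, -0.0348686 ]), 'grip_width': 0.0868732950465148}
{'K': array([[472.4959576 ,   0.        , 276.89841135],
       [  0.        , 472.4959576 , 206.45665241],
       [  0.        ,   0.        ,   1.        ]]), 'k1': 0.03677785828292719, 'world_to_cam': array([[-0.22571753, -0.97417623, -0.0056799 ,  0.11233467],
       [ 0.75465293, -0.17853495,  0.63136695, -0.40896699],
       [-0.61607674,  0.13822423,  0.77546342, -1.3221784 ],
       [ 0.        ,  0.        ,  0.        ,  1.        ]])}
{'K': array([[486.14938167,   0.        , 288.44190987],
       [  0.        , 486.14938167, 211.63029217],
       [  0.        ,   0.        ,   1.        ]]), 'k1': -0.022491729113187517, 'world_to_cam': array([[-0.01796728, -0.9998279 ,  0.00462082,  0.01327506],
       [ 0.99525408, -0.01744264,  0.09573438, -0.48378568],
       [-0.0956373 ,  0.00631897,  0.99539619, -1.3954251 ],
       [ 0.        ,  0.        ,  0.        ,  1.        ]])}
```

View pics/side0.png

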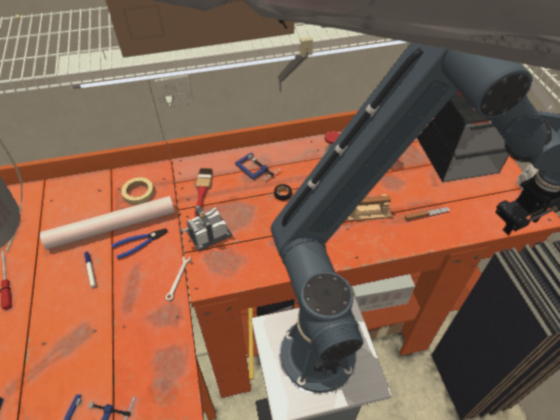

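View pics/top0.png

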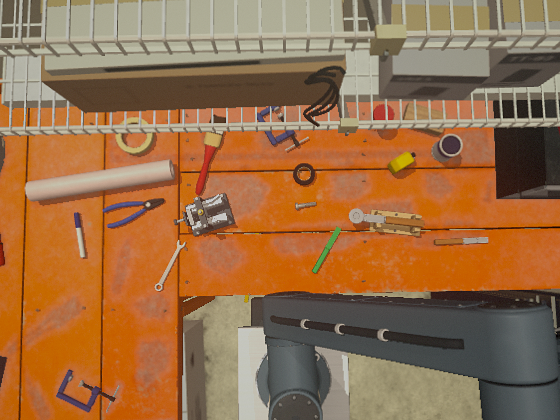

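```bash
cat > h.py <<'E'
import numpy as np, cv2
from scipy.optimize import least_squares
from rig import robot, camera, camera_model
CM={n:camera_model(n) for n in("side","top")}
def proj(n,P):
    c=CM[n];P=np.atleast_2d(P);p=P@c["world_to_cam"][:3,:3].T+c["world_to_cam"][:3,3]
    s=np.c_[p[:,0]/-p[:,2],-p[:,1]/-p[:,2]];r2=(s**2).sum(1,keepdims=True);s=s*(1+c["k1"]*r2)
    return s@c["K"][:2,:2].T+c["K"][:2,2]
def onz(n,px,z):
    f=lambda a:(proj(n,[a[0],a[1],z])[0]-px)
    return least_squares(f,[0.5,0.0]).x
def tri(a,b):
    f=lambda P:np.r_[proj("side",P)[0]-a,proj("top",P)[0]-b]
    r=least_squares(f,[0.5,0,0.05]);return r.x,np.abs(r.fun).max()
def crop(n,x0,y0,x1,y1,k,out,im=None):
    im=camera(n) if im is None else im
    c=cv2.resize(im[y0:y1,x0:x1],None,fx=k,fy=k,interpolation=cv2.INTER_CUBIC)
    cv2.imwrite(out,cv2.cvtColor(c,cv2.COLOR_RGB2BGR))
E
python3 - <<'E'
import cv2
from h import *
s=cv2.imread("pics/side0.png")[:,:,::-1];t=cv2.imread("pics/top0.png")[:,:,::-1]
crop("top",335,190,435,250,8,"pics/t_lift.png",t)
crop("top",165,180,250,245,9,"pics/t_fix.png",t)
crop("side",335,180,460,240,6,"pics/s_lift.png",s)
crop("side",175,195,245,255,10,"pics/s_fix.png",s)
for p in [(357,216),(390,222),(207,213),(326,250),(460,240),(304,174)]: print(p,onz("top",p,0.06))
E
```

```text
(357, 216) [ 0.4645156  -0.18971221]
(390, 222) [ 0.44575139 -0.28310359]
(207, 213) [0.48055325 0.23631671]
(326, 250) [ 0.36977626 -0.09910954]
(460, 240) [ 0.39097593 -0.48058969]
(304, 174) [ 0.58788546 -0.04157835]
```

View pics/t_lift.png

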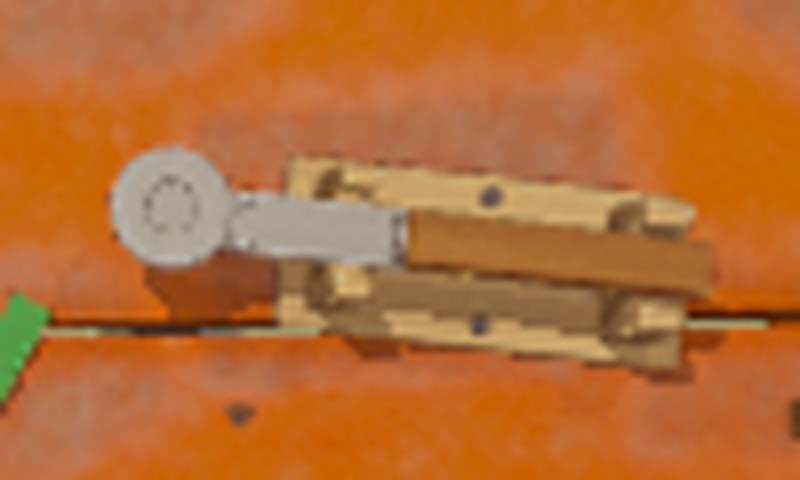

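View pics/t_fix.png

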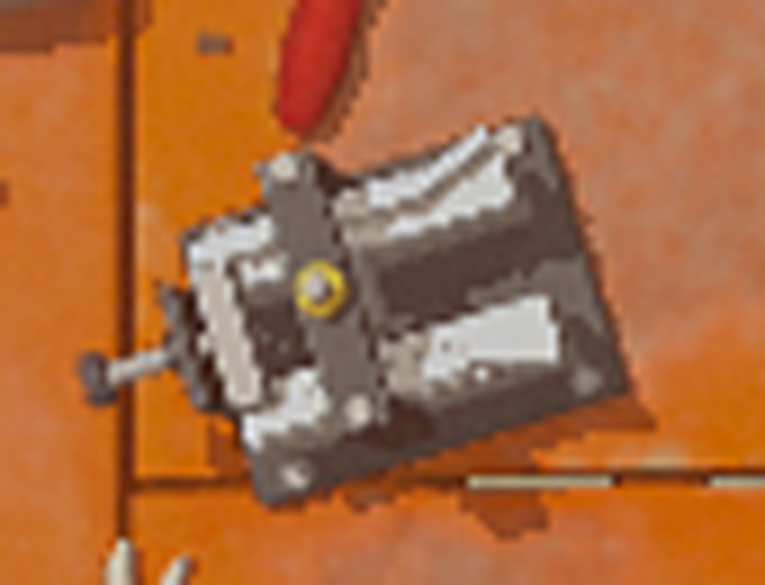

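View pics/s_lift.png

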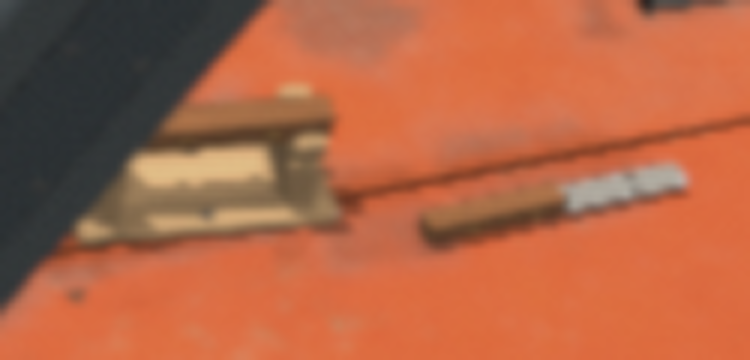

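View pics/s_fix.png

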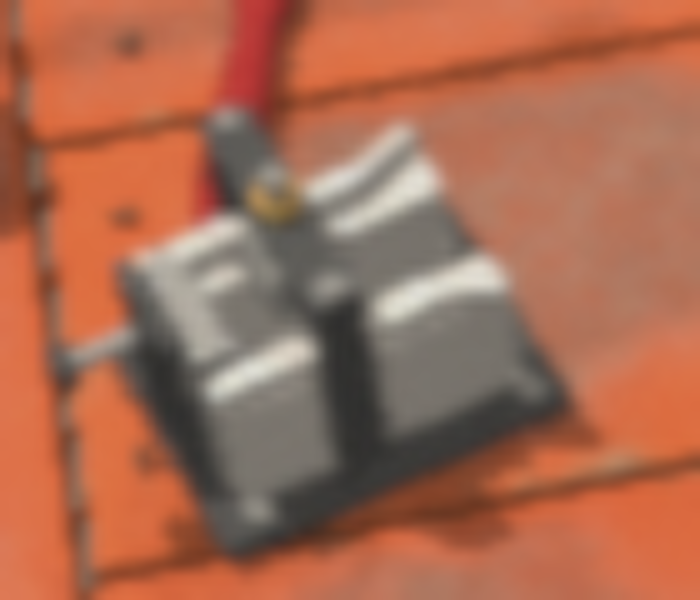

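```bash
cat > fit.py <<'E'
from h import *
def unc(p,x0,y0,k): return (np.array(p,float)+.5)/k+[x0,y0]-.5
T=lambda p:unc(p,165,180,9); S=lambda p:unc(p,175,195,10)
W=lambda pose,P:np.array([pose[0]+np.cos(pose[2])*P[0]-np.sin(pose[2])*P[1],pose[1]+np.sin(pose[2])*P[0]+np.cos(pose[2])*P[1],P[2]])
obs=[("top",T((285,165)),(0,-.039,.107)),("top",T((357,408)),(0,.039,.107)),("top",T((320,287)),(0,0,.122)),
("top",T((540,118)),(-.063,-.048,.012)),("top",T((628,392)),(-.063,.048,.012)),("top",T((265,505)),(.063,.048,.012)),
("side",S((228,115)),(0,-.039,.107)),("side",S((330,287)),(0,.039,.107)),
("side",S((570,392)),(-.063,.048,.012)),("side",S((236,555)),(.063,.048,.012))]
def run(obs,x0):
    f=lambda p:np.concatenate([proj(n,W(p,P))[0]-px for n,px,P in obs])
    r=least_squares(f,x0,loss="soft_l1");return r.x,f(r.x).reshape(-1,2)
if __name__=="__main__":
    for sel in("all","top","side"):
        o=[a for a in obs if sel in("all",a[0])]
        p,e=run(o,[.48,.236,1.8]);print(sel,p,np.degrees(p[2]));print(e.round(2).tolist())
    print("tri screws",tri(S((228,115)),T((285,165))),tri(S((330,287)),T((357,408))))
    print("tri corner",tri(S((570,392)),T((628,392))),tri(S((236,555)),T((265,505))))
E
python3 fit.py
```

```text
all [0.47962978 0.24291523 1.89161152] 108.38135658249665
[[1.12, 0.59], [2.11, 0.28], [0.76, -0.19], [-2.07, -0.13], [-1.38, 0.03], [-1.8, 1.73], [0.78, -0.5], [1.34, -1.28], [-1.0, -0.54], [-2.17, -0.21]]
top [0.48091604 0.24258946 1.86775835] 107.01467045504617
[[1.56, 0.01], [1.9, -0.09], [0.88, -0.66], [-1.44, -0.21], [-1.48, 0.2], [-2.21, 0.93]]
side [0.47663419 0.24292813 1.92058962] 110.04167925676575
[[0.57, 0.35], [1.79, -0.69], [-0.75, -0.39], [-1.42, 0.75]]
tri screws (array([0.51873526, 0.25860462, 0.1030305 ]), np.float64(0.18566469312702338)) (array([0.44371447, 0.23654626, 0.10095251]), np.float64(0.3584627054720215))
tri corner (array([0.45437154, 0.16466677, 0.00727205]), np.float64(0.08661313321255193)) (array([0.41939057, 0.28288375, 0.00200217]), np.float64(0.496571066153507))
```

```bash
cat > fit2.py <<'E'
from fit import *
def run2(obs,x0,zb):
    def f(p):
        out=[]
        for n,px,P in obs:
            P=np.array(P); 
            if P[2]<.02: P=P+[p[3],0,zb-.012]
            out.append(proj(n,W(p,P))[0]-px)
        return np.concatenate(out)
    r=least_squares(f,x0,loss="soft_l1",f_scale=.5);return r.x,f(r.x).reshape(-1,2)
for zb in(.006,.012):
  for sel in("all","top","side"):
    o=[a for a in obs if sel in("all",a[0])]
    p,e=run2(o,[.48,.236,1.8,0],zb);print(zb,sel,p.round(4),np.degrees(p[2]));print(e.round(2).tolist())
E
python3 fit2.py
```

```text
0.006 all [ 0.4795  0.2465  1.8708 -0.0086] 107.1868932166149
[[0.09, 0.57], [0.5, 0.45], [-0.58, -0.11], [0.2, -0.38], [0.22, -0.13], [-0.3, 0.66], [-0.11, -0.36], [-0.04, -0.92], [0.31, 0.09], [-1.03, -0.2]]
0.006 top [ 0.4802  0.2467  1.8614 -0.0085] 106.65027228451194
[[0.17, 0.27], [0.33, 0.23], [-0.62, -0.37], [0.33, -0.44], [0.06, -0.1], [-0.58, 0.31]]
0.006 side [ 0.4777  0.2468  1.8829 -0.0101] 107.88098756194856
[[-0.24, 0.13], [0.11, -0.52], [0.77, 0.09], [-0.37, 0.14]]
0.012 all [ 0.4789  0.2465  1.8664 -0.009 ] 106.9388080154953
[[0.17, 0.77], [0.46, 0.69], [-0.56, 0.11], [0.18, -0.41], [0.11, 0.01], [-0.64, 0.69], [-0.02, -0.24], [-0.04, -0.75], [0.3, -0.78], [-1.23, -1.16]]
0.012 top [ 0.4799  0.2466  1.8592 -0.0091] 106.5236746868072
[[0.23, 0.35], [0.33, 0.33], [-0.59, -0.28], [0.34, -0.65], [0.04, -0.16], [-0.79, 0.22]]
0.012 side [ 0.4756  0.2465  1.8803 -0.0084] 107.7318150033316
[[-0.06, 0.59], [0.24, -0.01], [0.35, -0.22], [-0.99, -0.19]]
```

```bash
cat > ov.py <<'E'
from fit import *
def segs():
    s=[]
    def poly(L,close=True):
        for i in range(len(L)-(0 if close else 1)): s.append((L[i],L[(i+1)%len(L)]))
    for z in(.006,): poly([(-.072,-.048,z),(.054,-.048,z),(.054,.048,z),(-.072,.048,z)])
    poly([(-.009,-.044,.106),(.009,-.044,.106),(.009,.044,.106),(-.009,.044,.106)])
    for sg in(-1,1):
        poly([(-.06,sg*.015,.06),(.042,sg*.015,.06)],False)
        poly([(-.032,sg*.024,.07),(.042,sg*.024,.07)],False)
    return s
def overlay(n,pose,box,k,out,im,ss):
    x0,y0,x1,y1=box
    c=cv2.resize(im[y0:y1,x0:x1],None,fx=k,fy=k,interpolation=cv2.INTER_CUBIC)[:,:,::-1].copy()
    f=lambda P:tuple(int(round(v)) for v in ((proj(n,W(pose,P))[0]-[x0,y0]+.5)*k-.5))
    for a,b in ss: cv2.line(c,f(a),f(b),(255,255,0),1,cv2.LINE_AA)
    cv2.imwrite(out,c)
if __name__=="__main__":
    s=cv2.imread("pics/side0.png")[:,:,::-1];t=cv2.imread("pics/top0.png")[:,:,::-1]
    p=[.4797,.2466,np.radians(107)]
    overlay("top",p,(165,180,250,245),9,"pics/o_t.png",t,segs())
    overlay("side",p,(175,195,245,255),10,"pics/o_s.png",s,segs())
E
python3 ov.py
```

```text
(no output)
```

View pics/o_t.png

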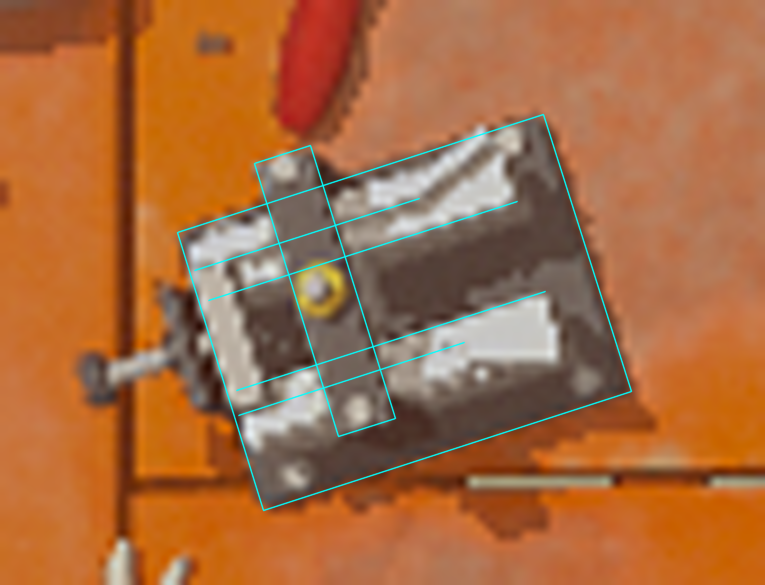

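View pics/o_s.png

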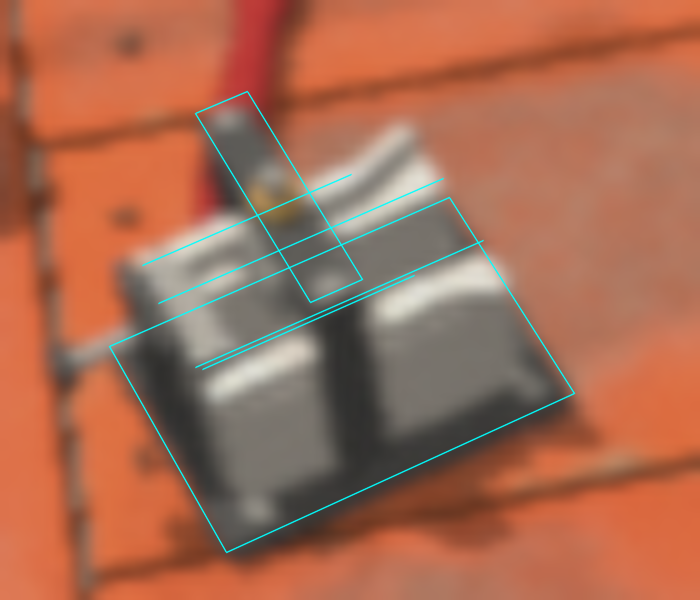

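```bash
cat > ovl.py <<'E'
from ov import *
import sys
def lsegs():
    s=[]
    def poly(L,close=True):
        for i in range(len(L)-(0 if close else 1)): s.append((L[i],L[(i+1)%len(L)]))
    poly([(-.06,-.01,.071),(.05,-.01,.071),(.05,.01,.071),(-.06,.01,.071)])
    poly([(-.06,-.01,.049),(-.06,.01,.049)],False)
    poly([(.05,-.011,.06),(.148,-.011,.06),(.148,.011,.06),(.05,.011,.06)],False)
    return s
def ssegs():
    s=[];z=.01
    L=[(-.075,-.032,z),(.075,-.032,z),(.075,.032,z),(-.075,.032,z)]
    for i in range(4): s.append((L[i],L[(i+1)%4]))
    return s
if __name__=="__main__":
    s=cv2.imread("pics/side0.png")[:,:,::-1];t=cv2.imread("pics/top0.png")[:,:,::-1]
    p=[float(v) for v in sys.argv[1:4]];p[2]=np.radians(p[2])
    q=[float(v) for v in sys.argv[4:7]];q[2]=np.radians(q[2])
    overlay("top",p,(335,190,435,250),8,"pics/ol_t.png",t,lsegs())
    overlay("side",p,(335,180,435,240),8,"pics/ol_s.png",s,lsegs())
    overlay("top",q,(335,190,435,250),8,"pics/os_t.png",t,ssegs())
E
python3 - <<'E'
from fit import *
L=lambda p:unc(p,335,190,8)
obs=[("top",L((713,270)),(-.06,0,.071)),("top",L((405,239)),(.05,0,.071)),("top",L((240,221)),(.109,0,.06))]
p,e=run(obs,[.45,-.3,1.5]);print(p.round(4),np.degrees(p[2]),e.round(2).tolist())
w=onz("top",L((171,207)),.0645);print("washer",w)
c,s=np.cos(p[2]),np.sin(p[2]);d=w-p[:2];print(d@[c,s],d@[-s,c])
SL=lambda q:unc(q,335,180,6)
# handle rear top edge centre
print(tri(SL((330,110)),L((713,270))))
# stand base top corners: top img 
print(onz("top",L((683,368)),.01),onz("top",L((278,322)),.01),onz("top",L((290,157)),.01))
E
python3 ovl.py .446 -.312 95 .446 -.312 95
```

```text
[ 0.4468 -0.3175  1.4446] 82.7715709615962 [[0.39, 0.11], [0.17, -0.22], [-0.62, 0.1]]
washer [ 0.46578761 -0.18608216]
0.13275546140428945 -0.0023254015734064477
(array([ 0.44042466, -0.37853081,  0.06010718]), np.float64(0.21935423096203976))
[ 0.40776123 -0.38067652] [ 0.42737299 -0.23206821] [ 0.48819264 -0.23856174]
```

View pics/ol_t.png

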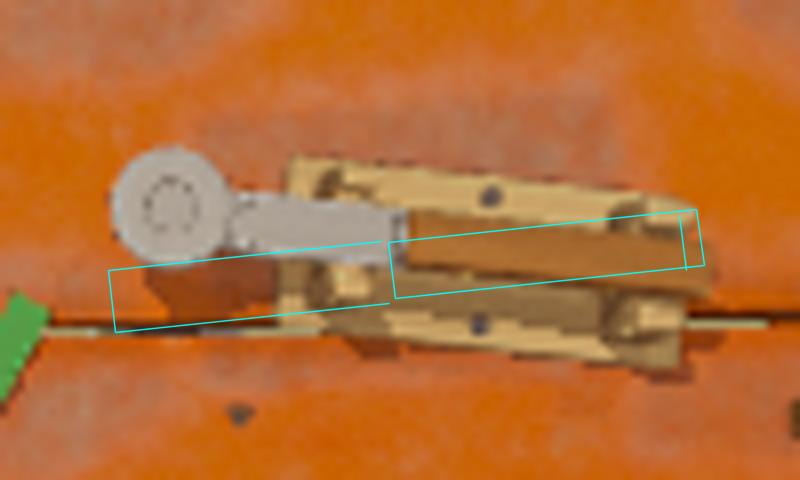

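View pics/ol_s.png

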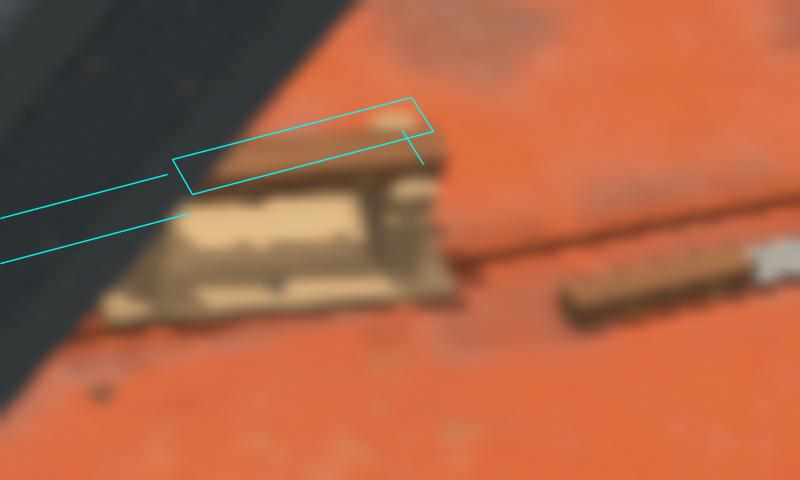

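```bash
python3 ovl.py .4468 -.3155 82.8 .448 -.3096 82.6; python3 -c "
import cv2,numpy as np
cv2.imwrite('pics/two.png',np.vstack([cv2.imread('pics/ol_t.png')[100:390],cv2.imread('pics/os_t.png')[100:390]]))"
```

```text
(no output)
```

View pics/two.png

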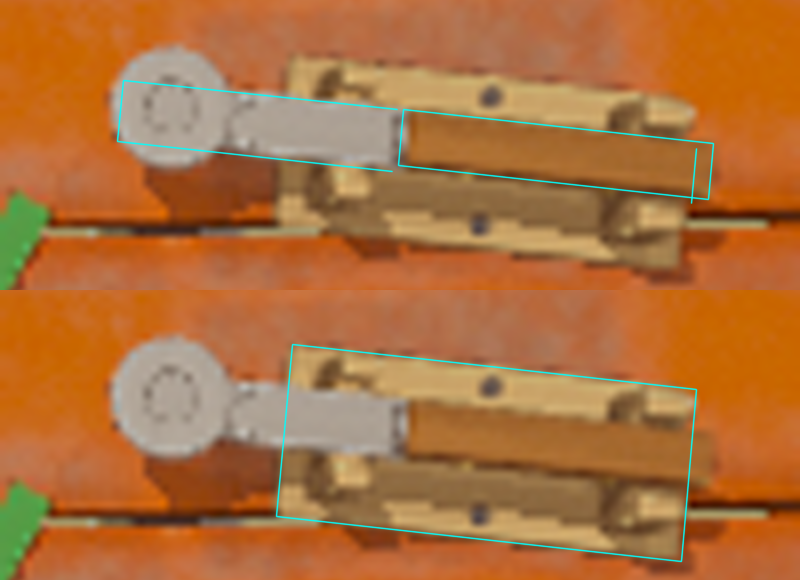

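View pics/ol_s.png

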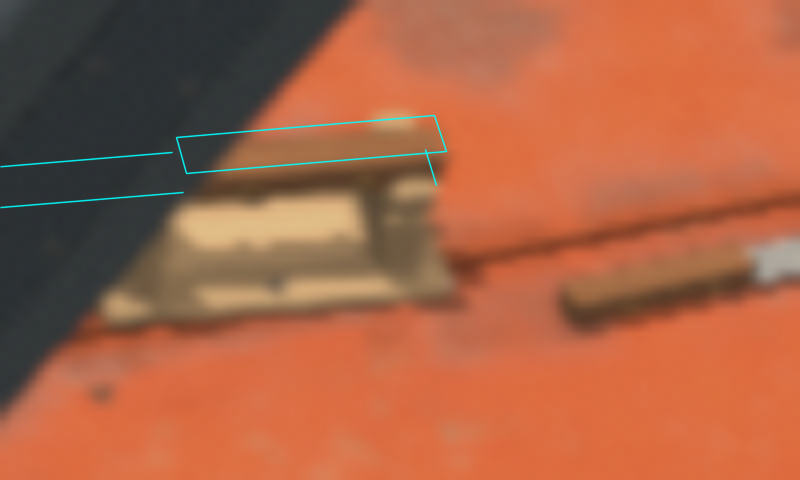

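Candidates: the lifter in the stand at top (390,222), brown and the larger of the two; the smaller brown one on the bench at (460,240); the green one at (326,250). I choose the one in the stand with the washer on it. The close crop confirms it.

Emit:
{"op": "drive_tool", "data": {"plan": [[[0.77,0.79,0,0,0,0.72],[0.77,0.79,0,0,0,0.72],[0.77,0.79,0,0,0,0.72],[0.77,0.79,0,0,0,0.72],[0.77,0.79,0,0,0,0.72],[0.77,0.79,0,0,0,0.72],[0.77,0.79,0,0,0,0.72],[0.77,0.79,0,0,0,0.72]]], "grip": 0}}

```text
time: 1.1
position: [0.2969, -0.4497, 0.4044]
tool_rot: [0.914, 0.406, 0.0, -0.0]
ft_force: [-0.2, 0.2, -1.0]
grip_width: 0.087
```

Emit:
{"op": "drive_tool", "data": {"plan": [[[0.77,0.79,0,0,0,0.72],[0.77,0.79,0,0,0,0.72],[0.77,0.79,0,0,0,0.72],[0.77,0.79,0,0,0,0.72],[0.77,0.79,0,0,0,0.72],[0.77,0.79,0,0,0,0.72],[0.77,0.79,0,0,0,0.75],[0.7,0.79,0,0,0,0.75]]]}}

```text
time: 2.1
position: [0.4491, -0.2917, 0.4044]
tool_rot: [0.75, 0.661, -0.0, -0.0]
ft_force: [-0.5, -0.0, -0.0]
grip_width: 0.0872
```

```bash
python3 - <<'E'
from h import *
o=robot.get_obs();print(o["position"],o["tool_rot"],np.degrees(2*np.arctan2(o["tool_rot"][1],o["tool_rot"][0])))
t=camera("top");s=camera("side")
cv2.imwrite("pics/top1.png",t[:,:,::-1]);cv2.imwrite("pics/side1.png",s[:,:,::-1])
crop("top",310,150,450,255,5.7,"pics/t1.png",t);crop("side",300,130,430,230,6,"pics/s1.png",s)
E
```

```text
[ 0.44914388 -0.29173501  0.40438901] [ 7.50113313e-01  6.61309197e-01 -4.71482290e-06 -4.04127126e-04] 82.79960067831793
```

View pics/t1.png

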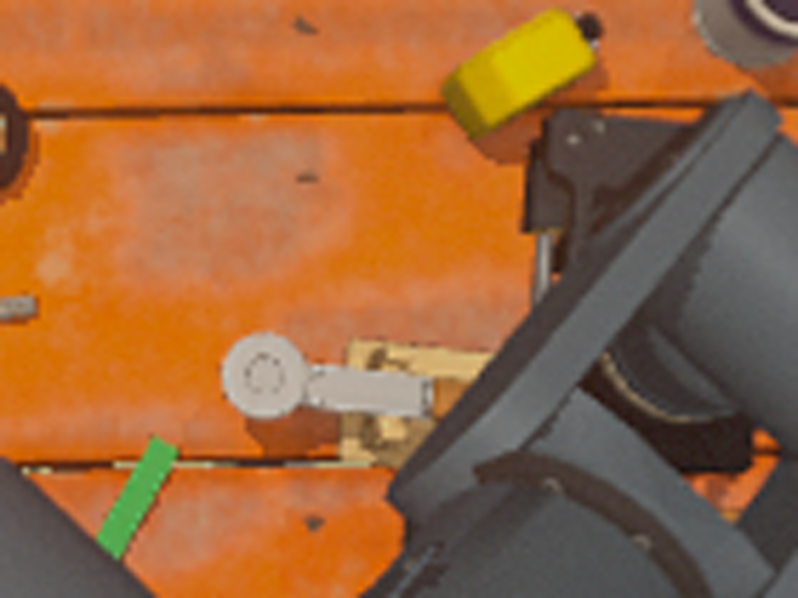

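View pics/side1.png

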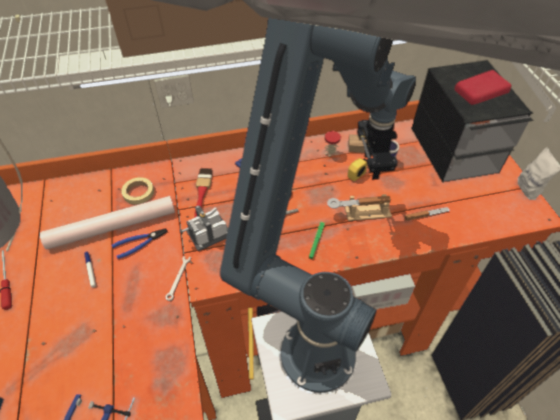

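```bash
python3 - <<'E'
from ovl import *
s=cv2.imread("pics/side1.png")[:,:,::-1]
p=[.4468,-.3155,np.radians(82.8)]
overlay("side",p,(320,180,420,240),8,"pics/ol_s1.png",s,[])
o=[.4491,-.2917,np.radians(82.8)]
z=.4044
g=[((-.01,sg*.0435,z-.182),(.01,sg*.0435,z-.182)) for sg in(-1,1)]+[((-.01,sg*.0585,z-.182),(.01,sg*.0585,z-.182)) for sg in(-1,1)]
overlay("side",o,(335,110,415,185),9,"pics/g_s1.png",s,g)
E
```

```text
(no output)
```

View pics/ol_s1.png

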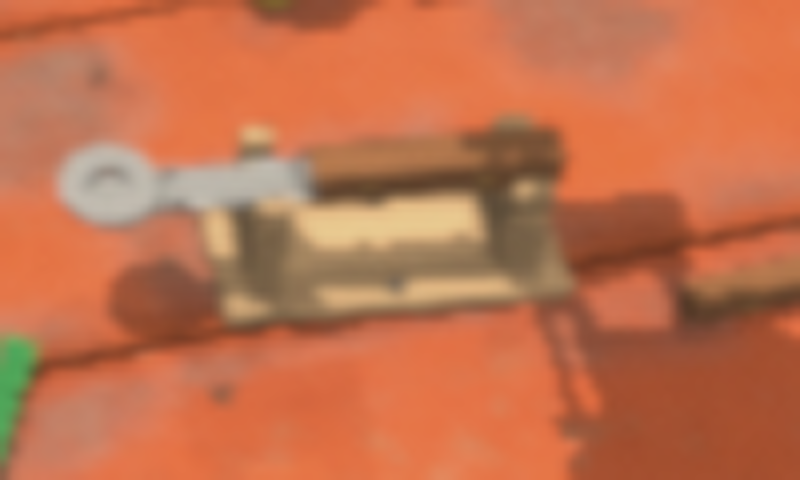

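View pics/g_s1.png

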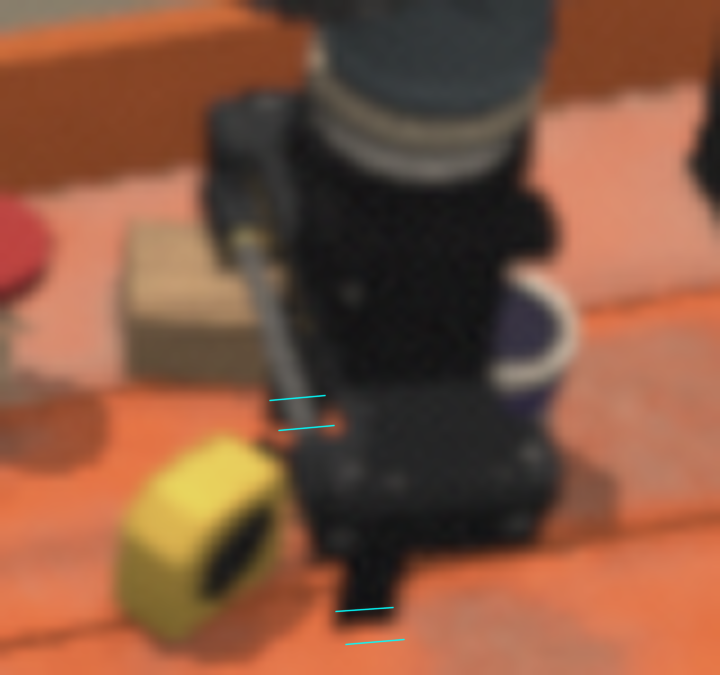

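```bash
python3 - <<'E'
from ovl import *
L=lambda p:unc(p,335,190,8); S1=lambda p:unc(p,320,180,8)
print(tri(S1((107,183)),L((171,207))), proj("side",[.4655,-.186,.065]),S1((107,183)))
# handle rear end top centre, handle front top centre
print(tri(S1((560,145)),L((714,268))),tri(S1((310,164)),L((405,239))))
s=cv2.imread("pics/side1.png")[:,:,::-1]
p=[.4456,-.3155,np.radians(82.8)]
overlay("side",p,(320,180,420,240),8,"pics/ol_s2.png",s,lsegs())
q=[.4475,-.3096,np.radians(82.6)]
overlay("side",q,(320,180,420,240),8,"pics/os_s2.png",s,ssegs())
cv2.imwrite('pics/two2.png',np.vstack([cv2.imread('pics/ol_s2.png')[100:390],cv2.imread('pics/os_s2.png')[100:390]]))
E
```

```text
(array([ 0.46629851, -0.18672262,  0.05901793]), np.float64(0.06797979893497086)) [[333.02440644 201.51210004]] [332.9375 202.4375]
(array([ 0.44112326, -0.37875968,  0.0604555 ]), np.float64(0.24547551593781236)) (array([ 0.45277741, -0.26953682,  0.06421581]), np.float64(0.32135716960942773))
```

View pics/two2.png

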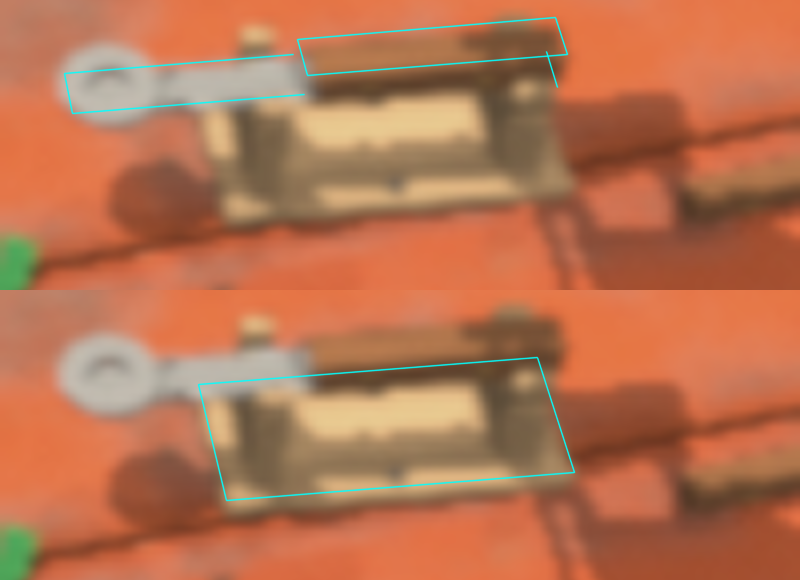

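Emit:
{"op": "drive_tool", "data": {"plan": [[[0,0,-1,0,0,0],[0,0,-1,0,0,0],[0,0,-1,0,0,0],[0,0,-1,0,0,0],[0,0,-1,0,0,0],[0,0,-0.9,0,0,0],[0,0,-0.8,0,0,0],[0,0,-0.5,0,0,0]]]}}

```text
time: 3.2
position: [0.4481, -0.293, 0.2236]
tool_rot: [0.751, 0.66, -0.0, -0.001]
ft_force: [1.1, 0.5, 0.9]
grip_width: 0.0873
```

Emit:
{"op": "drive_tool", "data": {"plan": [[[0,0,0,0,0,0],[0,0,0,0,0,0],[0,0,0,0,0,0],[0,0,0,0,0,0],[0,0,0,0,0,0],[0,0,0,0,0,0]]], "grip": 0.68, "force": 3}}

```text
time: 3.95
position: [0.4487, -0.2925, 0.2249]
tool_rot: [0.751, 0.66, 0.0, 0.0]
ft_force: [-0.1, -0.4, 0.1]
grip_width: 0.0351
```

Emit:
{"op": "drive_tool", "data": {"plan": [[[0,0,0,0,0,0],[0,0,0,0,0,0],[0,0,0,0,0,0],[0,0,0,0,0,0]]], "grip": 1, "force": 5}}

```text
time: 4.45
position: [0.4486, -0.2925, 0.2247]
tool_rot: [0.751, 0.66, 0.0, -0.0]
ft_force: [0.5, 1.4, 1.4]
grip_width: 0.02
```

```bash
python3 - <<'E'
from h import *
o=robot.get_obs();print(o)
t=camera("top");s=camera("side")
crop("top",310,180,430,255,6.5,"pics/t2.png",t);crop("side",310,170,430,250,6.5,"pics/s2.png",s)
E
```

```text
{'time': 4.45, 'q': array([-7.86560335e-01,  6.90326497e-01,  1.79254755e+00,  4.15392334e-05,
        6.58788199e-01, -6.58228263e-01]), 'joint_velocities': array([-0.00027905,  0.00102069,  0.00099458,  0.00062805, -0.00104845,
       -0.00236479]), 'joint_torque': array([-6.68673241e-02, -4.14504361e+01, -8.22319150e+00, -8.41158384e-03,
        7.84819177e-02, -6.58262463e-03]), 'position': array([ 0.44864482, -0.29252394,  0.22471992]), 'tool_rot': array([ 7.51003557e-01,  6.60298157e-01,  1.04975671e-05, -3.55292447e-05]), 'ft_force': array([0.45595656, 1.36630974, 1.37607789]), 'moment': array([-0.06008388, -0.13661438,  0.04679973]), 'grip_width': 0.019962164547681824}
```

View pics/s2.png

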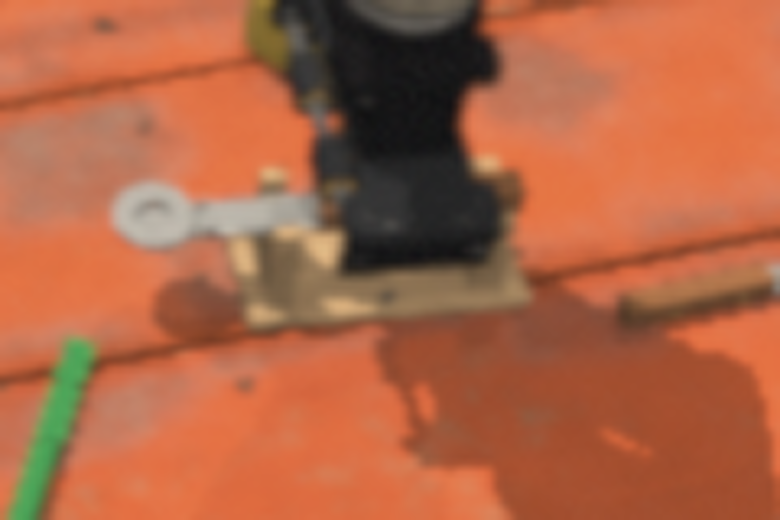

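View pics/t2.png

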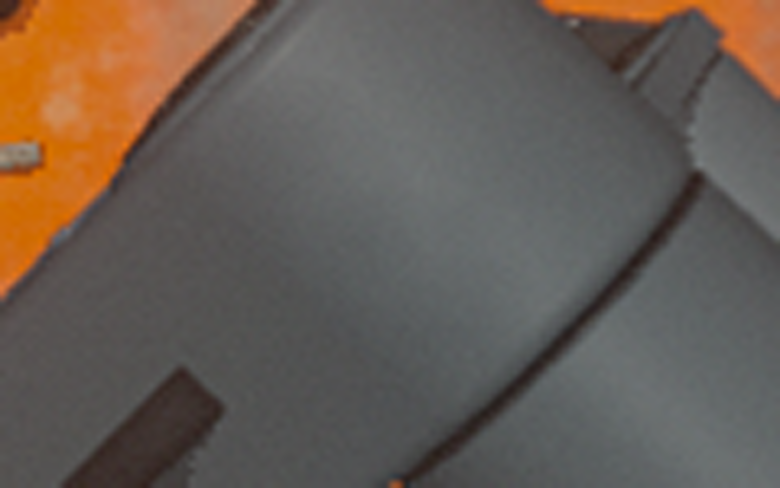

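Emit:
{"op": "drive_tool", "data": {"plan": [[[0,0,0,0,0,0],[0,0,0,0,0,0],[0,0,0,0,0,0]]], "grip": 1, "force": 45}}

```text
time: 4.92
position: [0.4487, -0.2925, 0.2247]
tool_rot: [0.751, 0.66, 0.0, 0.0]
ft_force: [0.0, -0.3, 0.1]
grip_width: 0.0197
```

Emit:
{"op": "drive_tool", "data": {"plan": [[[0,0,0.1,0,0,0],[0,0,0.2,0,0,0],[0,0,0.3,0,0,0],[0,0,0.3,0,0,0],[0,0,0.3,0,0,0],[0,0,0.2,0,0,0],[0,0,0.1,0,0,0],[0,0,0.1,0,0,0]]]}}

```text
time: 5.92
position: [0.4486, -0.2925, 0.2648]
tool_rot: [0.751, 0.66, -0.0, -0.0]
ft_force: [-0.2, -0.2, -1.8]
grip_width: 0.0194
```

```bash
python3 - <<'E'
from h import *
o=robot.get_obs();print(o["position"],o["ft_force"],o["moment"],o["grip_width"])
t=camera("top");s=camera("side")
crop("top",310,180,430,255,6.5,"pics/t3.png",t);crop("side",310,170,410,230,8,"pics/s3.png",s)
cv2.imwrite("pics/side3.png",s[:,:,::-1])
E
```

```text
[ 0.44857153 -0.29249188  0.26482662] [-0.2026045  -0.22615369 -1.76872129] [ 0.01835608 -0.07029249 -0.06398473] 0.01940351389151189
```

View pics/s3.png

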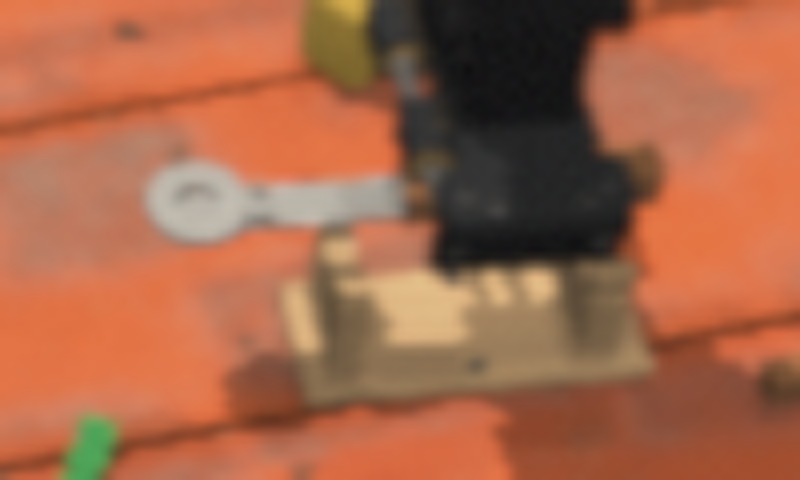

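```bash
python3 - <<'E'
from ovl import *
a=proj("side",[.4657,-.187,.065])[0];b=proj("side",[.4657,-.187,.105])[0];print(a,b,b-a)
s=cv2.imread("pics/side3.png")[:,:,::-1]
ss=[((a[0],a[1],a[2]+.04),(b[0],b[1],b[2]+.04)) for a,b in lsegs()]
th=np.radians(82.65);g=np.array([.4486,-.2925])
# lifter origin from top est. along-axis 
c=np.array([np.cos(th),np.sin(th)])
for y0 in(-.3155,):
    lx=((np.array([.4468,y0])-g)@c); o=g+c*lx; print("grasp at lifter x",-lx,o)
overlay("side",[o[0],o[1],th],(310,170,410,230),8,"pics/o3.png",s,ss)
E
```

```text
[333.29261079 201.41459426] [334.3519337  193.62817572] [ 1.05932291 -7.78641854]
grasp at lifter x 0.023041287415323273 [ 0.44565232 -0.31535196]
```

View pics/o3.png

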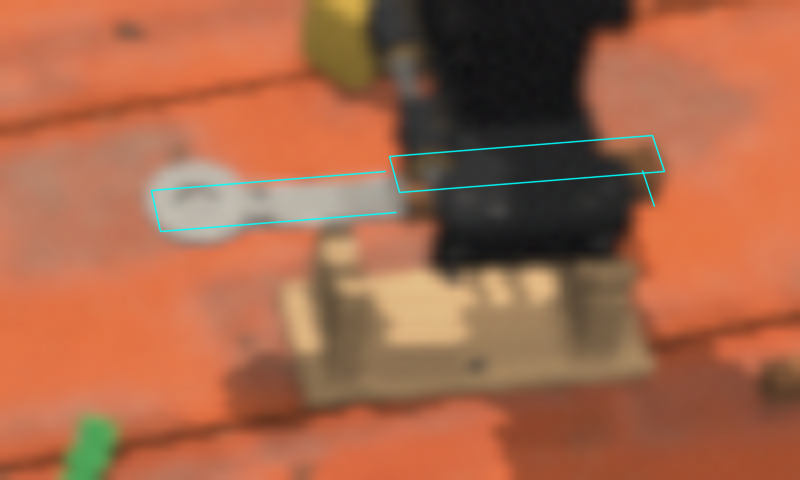

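Emit:
{"op": "drive_tool", "data": {"plan": [[[0.044,0.162,0,0,0,0.048],[0.087,0.325,0,0,0,0.096],[0.13,0.487,0,0,0,0.145],[0.174,0.65,0,0,0,0.193],[0.174,0.65,0,0,0,0.193],[0.174,0.65,0,0,0,0.193],[0.174,0.65,0,0,0,0.193],[0.174,0.65,0,0,0,0.193]]]}}

```text
time: 7.02
position: [0.4772, -0.1857, 0.2648]
tool_rot: [0.705, 0.709, 0.0, 0.0]
ft_force: [0.5, 0.1, -1.9]
grip_width: 0.0193
```

Emit:
{"op": "drive_tool", "data": {"plan": [[[0.174,0.65,0,0,0,0.193],[0.174,0.65,0,0,0,0.193],[0.174,0.65,0,0,0,0.193],[0.174,0.65,0,0,0,0.193],[0.174,0.65,0,0,0,0.193],[0.174,0.65,0,0,0,0.193],[0.174,0.65,0,0,0,0.193],[0.174,0.65,0,0,0,0.193]]]}}

```text
time: 8.02
position: [0.512, -0.0558, 0.2647]
tool_rot: [0.646, 0.763, 0.0, 0.0]
ft_force: [0.6, -0.1, -1.2]
grip_width: 0.0198
```

Emit:
{"op": "drive_tool", "data": {"plan": [[[0.174,0.65,0,0,0,0.193],[0.174,0.65,0,0,0,0.193],[0.174,0.65,0,0,0,0.193],[0.174,0.65,0,0,0,0.193],[0.174,0.65,0,0,0,0.193],[0.13,0.487,0,0,0,0.145],[0.087,0.325,0,0,0,0.096],[0.044,0.162,0,0,0,0.048]]]}}

```text
time: 9.02
position: [0.5401, 0.0491, 0.2647]
tool_rot: [0.595, 0.804, -0.0, 0.0]
ft_force: [0.2, 0.7, -1.8]
grip_width: 0.02
```

```bash
python3 - <<'E'
from h import *
o=robot.get_obs();print(o["time"],o["position"],o["ft_force"],o["moment"],np.degrees(2*np.arctan2(o["tool_rot"][1],o["tool_rot"][0])))
t=camera("top");s=camera("side")
cv2.imwrite("pics/side4.png",s[:,:,::-1]);cv2.imwrite("pics/top4.png",t[:,:,::-1])
crop("top",165,165,305,265,5.7,"pics/t4.png",t);crop("side",175,165,315,265,5.7,"pics/s4.png",s)
E
```

```text
9.025 [0.54009092 0.04911621 0.26472414] [ 0.17398195  0.70189002 -1.77640649] [-0.05053772 -0.15131639 -0.0292615 ] 107.00573800171988
```

View pics/t4.png

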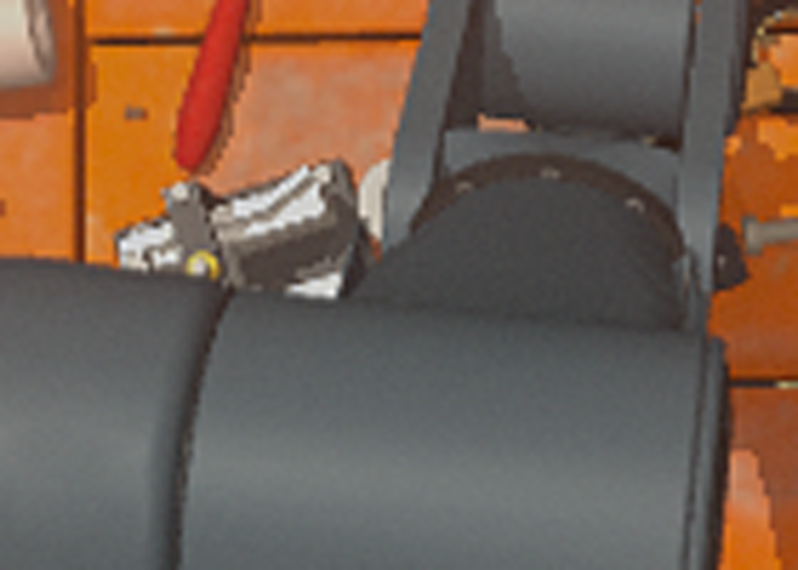

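View pics/s4.png

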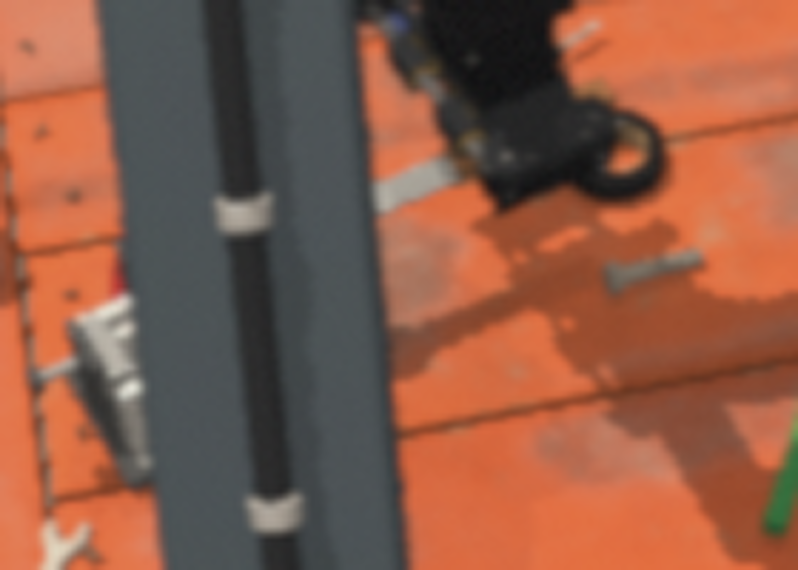

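```bash
python3 - <<'E'
from ov import *
t=cv2.imread("pics/top4.png")[:,:,::-1]
g=np.array([.5401,.0491]);th=np.radians(107)
a=np.linspace(0,2*np.pi,60)
for z,d in((.105,.1097),):
    c=[(d+.022*np.cos(x),.022*np.sin(x),z) for x in a]
    ss=list(zip(c[:-1],c[1:]))
    overlay("top",[*g,th],(205,180,255,220),14,"pics/o4.png",t,ss)
E
```

```text
(no output)
```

View pics/o4.png

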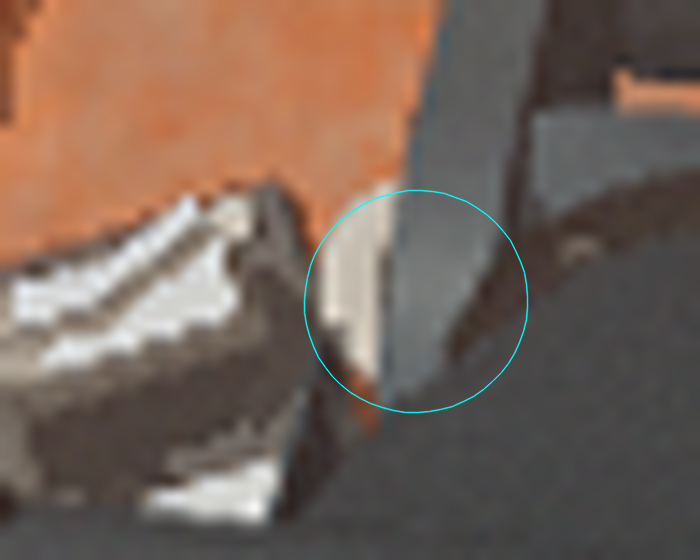

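```bash
python3 - <<'E'
from h import *
a=cv2.imread("pics/side1.png",0);b=cv2.imread("pics/side3.png",0)
k=10
A=cv2.resize(a,None,fx=k,fy=k,interpolation=cv2.INTER_CUBIC);B=cv2.resize(b,None,fx=k,fy=k,interpolation=cv2.INTER_CUBIC)
for nm,(x0,y0,x1,y1) in {"washer":(328,198,340,208),"washer_in":(329,199,338,207),"peg":(338,199,344,207),"blade":(341,199,359,208),"washer+blade":(328,198,358,208)}.items():
    T=A[y0*k:y1*k,x0*k:x1*k];S=B[(y0-14)*k:(y1-2)*k,(x0-3)*k:(x1+6)*k]
    r=cv2.matchTemplate(S,T,cv2.TM_CCOEFF_NORMED);_,v,_,l=cv2.minMaxLoc(r);print(nm,v,l[0]/k-3,l[1]/k-14)
p=lambda P:proj("side",P)[0]
u=np.array([np.cos(1.4451),np.sin(1.4451),0]);o=np.array([.4457,-.3154,0.])
for d in(.1327,.10,.07): 
    q=o+u*d; print(d,p(q+[0,0,.1])-p(q+[0,0,.06]),p(q+[-.001,0,.1])-p(q+[0,0,.1]))
E
```

```text
washer 0.9707765579223633 1.0999999999999996 -7.8
washer_in 0.9654650092124939 1.0 -7.9
peg 0.9647175073623657 1.2999999999999998 -8.1
blade 0.7195267677307129 1.0 -8.2
washer+blade 0.8158182501792908 1.0999999999999996 -8.1
0.1327 [ 1.04291555 -7.74195287] [0.0911737  0.22520873]
0.1 [ 1.23443412 -7.7497716 ] [0.09499058 0.2246472 ]
0.07 [ 1.409646   -7.75712988] [0.09848647 0.22413932]
```

Emit:
{"op": "drive_tool", "data": {"plan": [[[0,0,-0.1,0,0,0],[0,0,-0.2,0,0,0],[0,0,-0.25,0,0,0],[0,0,-0.3,0,0,0],[0,0,-0.25,0,0,0],[0,0,-0.2,0,0,0],[0,0,-0.1,0,0,0],[0,0,-0.08,0,0,0]]]}}

```text
time: 10.12
position: [0.5401, 0.0487, 0.2276]
tool_rot: [0.595, 0.804, 0.0, 0.0]
ft_force: [0.2, -0.1, -2.0]
grip_width: 0.0198
```

Emit:
{"op": "drive_tool", "data": {"plan": [[[-0.03,0.1,0,0,0,0],[-0.06,0.19,0,0,0,0],[-0.09,0.29,0,0,0,0],[-0.1,0.33,0,0,0,0],[-0.1,0.33,0,0,0,0],[-0.1,0.33,0,0,0,0],[-0.08,0.27,0,0,0,0],[-0.05,0.15,0,0,0,0]]]}}

```text
time: 11.12
position: [0.5246, 0.099, 0.2277]
tool_rot: [0.595, 0.804, -0.0, -0.0]
ft_force: [0.1, -0.0, -2.8]
grip_width: 0.0195
```

```bash
cat > st.py <<'E'
from h import *
import sys
o=robot.get_obs();g=o["position"];S=np.array([.4795,.2466]);th=np.radians(107);u=np.array([np.cos(th),np.sin(th)]);n=np.array([-u[1],u[0]])
R=np.array([[u[0],u[1]],[n[0],n[1]]])
print("t",o["time"],"pos",g.round(5),"yaw",np.degrees(2*np.arctan2(o["tool_rot"][1],o["tool_rot"][0])).round(2),"quat zw",o["tool_rot"][2:].round(4))
d=g[:2]-S
print("along",(d@u*1e3).round(2),"spot",(d@u*1e3+107).round(2),"lat",(d@n*1e3).round(2),"blade z",((g[2]-.1647)*1e3).round(2))
print("F fix",(R@o["ft_force"][:2]).round(2),o["ft_force"][2].round(2),"M",(R@o["moment"][:2]).round(3),o["moment"][2].round(3),"grip",o["grip_width"].round(4))
E
cat > pic.py <<'E'
from h import *
import sys
t=camera("top");cv2.imwrite(f"pics/top{sys.argv[1]}.png",t[:,:,::-1]);crop("top",165,170,265,245,8,f"pics/t{sys.argv[1]}.png",t)
E
python3 st.py; python3 pic.py 5
```

```text
t 11.125 pos [0.52456 0.09896 0.22775] yaw 106.99 quat zw [-0. -0.]
along -154.37 spot -47.37 lat 0.08 blade z 63.05Traceback (most recent call last):
  File "st.py", line 8, in <module>
    print("F fix",(R@o["ft_force"][:2]).round(2),o["ft_force"][2].round(2),"M",(R@o["moment"][:2]).round(3),o["moment"][2].round(3),"grip",o["grip_width"].round(4))
                                                                                                                                           ^^^^^^^^^^^^^^^^^^^^^
AttributeError: 'float' object has no attribute 'round'
```

View pics/t5.png

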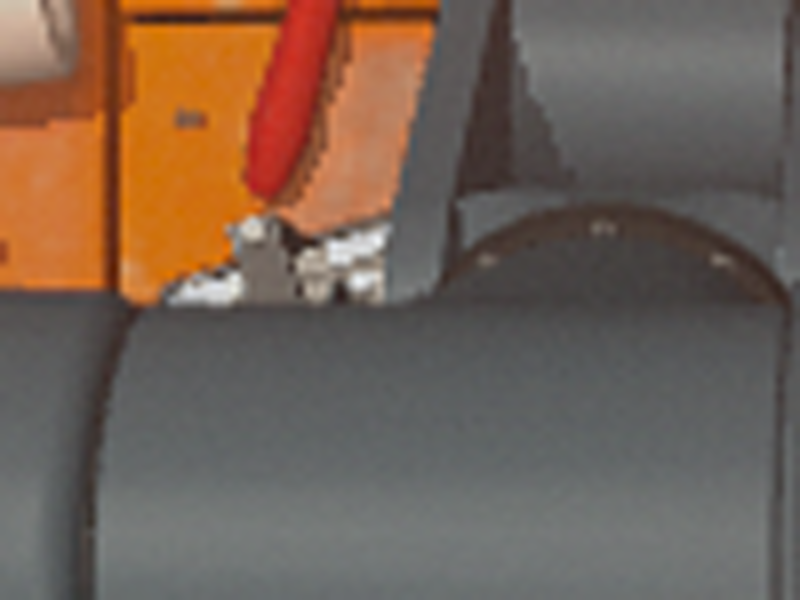

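Emit:
{"op": "drive_tool", "data": {"plan": [[[0,0,-0.03,0,0,0],[0,0,-0.04,0,0,0],[0,0,-0.04,0,0,0],[0,0,-0.04,0,0,0],[0,0,-0.02,0,0,0],[0,0,0,0,0,0]]]}}

```text
time: 11.92
position: [0.5248, 0.0984, 0.2235]
tool_rot: [0.595, 0.804, -0.0, -0.0]
ft_force: [0.3, -0.4, -2.3]
grip_width: 0.0195
```

```bash
sed -i 's/o\["grip_width"\].round(4)/o["grip_width"]/' st.py; python3 st.py;python3 - <<'E'
from h import *
for i in range(3):
    camera("side");print(robot.get_obs()["ft_force"].round(2))
E
```

```text
t 11.925 pos [0.52475 0.09838 0.22347] yaw 106.95 quat zw [-0. -0.]
along -154.98 spot -47.98 lat 0.06 blade z 58.77
F fix [-0.43 -0.17] -2.31 M [-0.102  0.061] 0.031 grip 0.01952716626214721
[ 0.11 -0.35 -1.73]
[-0.13  0.09 -1.01]
[-0.32  0.36 -1.52]
```

Emit:
{"op": "drive_tool", "data": {"plan": [[[-0.02,0.07,0,0,0,0],[-0.025,0.08,0,0,0,0],[-0.025,0.08,0,0,0,0],[-0.025,0.08,0,0,0,0],[-0.025,0.08,0,0,0,0],[-0.025,0.08,0,0,0,0],[-0.025,0.08,0,0,0,0],[-0.025,0.08,0,0,0,0]]]}}

```text
time: 13.08
position: [0.5198, 0.1143, 0.2235]
tool_rot: [0.595, 0.804, -0.0, 0.0]
ft_force: [-0.3, -1.4, -1.3]
grip_width: 0.0195
```

```bash
cat > f.py <<'E'
from h import *
import runpy
runpy.run_path("st.py")
th=np.radians(107);u=np.array([np.cos(th),np.sin(th)]);n=np.array([-u[1],u[0]])
L=[robot.get_obs()]
for i in range(3): camera("top");L.append(robot.get_obs())
F=np.mean([l["ft_force"] for l in L],0);M=np.mean([l["moment"] for l in L],0)
print("avg along",(F[:2]@u).round(2),"lat",(F[:2]@n).round(2),"z",F[2].round(2),"Mz",M[2].round(3),"Mlat",(M[:2]@n).round(3))
E
python3 f.py
```

```text
t 13.075 pos [0.5198  0.11427 0.22349] yaw 106.96 quat zw [-0.  0.]
along -138.33 spot -31.33 lat 0.15 blade z 58.79
F fix [-1.27  0.7 ] -1.3 M [-0.031  0.129] 0.019 grip 0.019502420335593948
avg along -0.49 lat 0.03 z -1.61 Mz 0.015 Mlat 0.077
```

Emit:
{"op": "drive_tool", "data": {"plan": [[[-0.015,0.05,0,0,0,0],[-0.015,0.05,0,0,0,0],[-0.015,0.05,0,0,0,0],[-0.015,0.05,0,0,0,0],[-0.015,0.05,0,0,0,0],[-0.015,0.05,0,0,0,0],[-0.015,0.05,0,0,0,0],[-0.015,0.05,0,0,0,0]]]}}

```text
time: 14.22
position: [0.5171, 0.124, 0.2236]
tool_rot: [0.595, 0.804, 0.0, 0.0]
ft_force: [1.4, -3.6, -0.5]
grip_width: 0.0194
```

```bash
python3 f.py
```

```text
t 14.225 pos [0.51707 0.12401 0.2236 ] yaw 106.95 quat zw [0.0001 0.0003]
along -128.22 spot -21.22 lat -0.08 blade z 58.9
F fix [-3.85 -0.32] -0.49 M [-0.128  0.626] -0.02 grip 0.019443792020894073
avg along -3.37 lat -0.02 z -0.45 Mz -0.024 Mlat 0.593
```

Emit:
{"op": "drive_tool", "data": {"plan": [[[-0.01,0.03,0,0,0,0],[-0.01,0.03,0,0,0,0],[-0.01,0.03,0,0,0,0],[-0.01,0.03,0,0,0,0],[-0.01,0.03,0,0,0,0],[-0.01,0.03,0,0,0,0]]]}}

```text
time: 15.12
position: [0.5153, 0.1287, 0.2235]
tool_rot: [0.595, 0.804, -0.0, -0.0]
ft_force: [1.5, -2.8, -0.5]
grip_width: 0.019
```

```bash
python3 f.py
```

```text
t 15.125 pos [0.51531 0.12874 0.22349] yaw 106.96 quat zw [-0. -0.]
along -123.17 spot -16.17 lat 0.22 blade z 58.79
F fix [-3.14 -0.59] -0.5 M [-0.179  0.535] -0.028 grip 0.019043401824496153
avg along -2.66 lat -0.08 z -0.88 Mz -0.037 Mlat 0.464
```

Emit:
{"op": "drive_tool", "data": {"plan": [[[-0.01,0.03,0,0,0,0],[-0.01,0.03,0,0,0,0],[-0.01,0.03,0,0,0,0]]]}}

```text
time: 15.65
position: [0.5146, 0.1309, 0.2235]
tool_rot: [0.595, 0.804, -0.0, -0.0]
ft_force: [2.0, -3.4, -1.4]
grip_width: 0.0194
```

Emit:
{"op": "drive_tool", "data": {"plan": [[[-0.01,0.03,0,0,0,0],[-0.008,0.025,0,0,0,0]]]}}

```text
time: 15.9
position: [0.5141, 0.1323, 0.2235]
tool_rot: [0.595, 0.804, -0.0, -0.0]
ft_force: [1.3, -2.3, -0.9]
grip_width: 0.0195
```

Emit:
{"op": "drive_tool", "data": {"plan": [[[-0.01,0.03,0,0,0,0],[-0.008,0.025,0,0,0,0]]]}}

```text
time: 16.15
position: [0.5137, 0.1337, 0.2235]
tool_rot: [0.595, 0.804, -0.0, -0.0]
ft_force: [0.5, -2.5, -0.2]
grip_width: 0.0197
```

Emit:
{"op": "drive_tool", "data": {"plan": [[[-0.01,0.03,0,0,0,0],[-0.008,0.025,0,0,0,0]]]}}

```text
time: 16.4
position: [0.5132, 0.1351, 0.2235]
tool_rot: [0.595, 0.804, -0.0, -0.0]
ft_force: [0.9, -2.8, -2.0]
grip_width: 0.0195
```

Emit:
{"op": "drive_tool", "data": {"plan": [[[-0.01,0.03,0,0,0,0],[-0.008,0.025,0,0,0,0]]]}}

```text
time: 16.65
position: [0.5128, 0.1365, 0.2235]
tool_rot: [0.595, 0.804, -0.0, -0.0]
ft_force: [0.5, -3.1, -0.5]
grip_width: 0.0194
```

Emit:
{"op": "drive_tool", "data": {"plan": [[[-0.01,0.03,0,0,0,0],[-0.008,0.025,0,0,0,0]]]}}

```text
time: 16.9
position: [0.5123, 0.1378, 0.2235]
tool_rot: [0.595, 0.804, -0.0, -0.0]
ft_force: [0.5, -2.4, -1.7]
grip_width: 0.0195
```

Emit:
{"op": "drive_tool", "data": {"plan": [[[-0.01,0.03,0,0,0,0],[-0.008,0.025,0,0,0,0]]]}}

```text
time: 17.15
position: [0.5119, 0.1392, 0.2235]
tool_rot: [0.595, 0.804, -0.0, -0.0]
ft_force: [0.8, -2.6, -1.0]
grip_width: 0.0199
```

Emit:
{"op": "drive_tool", "data": {"plan": [[[-0.01,0.03,0,0,0,0],[-0.008,0.025,0,0,0,0]]]}}

```text
time: 17.4
position: [0.5114, 0.1406, 0.2235]
tool_rot: [0.595, 0.804, 0.0, -0.0]
ft_force: [0.5, -2.7, -0.2]
grip_width: 0.0195
```

Emit:
{"op": "drive_tool", "data": {"plan": [[[-0.01,0.03,0,0,0,0],[-0.008,0.025,0,0,0,0]]]}}

```text
time: 17.65
position: [0.511, 0.142, 0.2235]
tool_rot: [0.595, 0.804, -0.0, -0.0]
ft_force: [-0.0, -3.0, -1.4]
grip_width: 0.0193
```

Emit:
{"op": "drive_tool", "data": {"plan": [[[-0.01,0.03,0,0,0,0],[-0.008,0.025,0,0,0,0]]]}}

```text
time: 17.9
position: [0.5106, 0.1433, 0.2235]
tool_rot: [0.595, 0.804, 0.0, 0.0]
ft_force: [0.8, -2.5, -0.8]
grip_width: 0.0195
```

Emit:
{"op": "drive_tool", "data": {"plan": [[[-0.01,0.03,0,0,0,0],[-0.008,0.025,0,0,0,0]]]}}

```text
time: 18.15
position: [0.5101, 0.1447, 0.2235]
tool_rot: [0.595, 0.804, -0.0, -0.0]
ft_force: [0.6, -2.4, -2.0]
grip_width: 0.0198
```

Emit:
{"op": "drive_tool", "data": {"plan": [[[-0.01,0.03,0,0,0,0],[-0.008,0.025,0,0,0,0]]]}}

```text
time: 18.4
position: [0.5096, 0.1461, 0.2235]
tool_rot: [0.595, 0.804, -0.0, -0.0]
ft_force: [0.9, -2.5, -1.4]
grip_width: 0.0199
```

Emit:
{"op": "drive_tool", "data": {"plan": [[[-0.01,0.03,0,0,0,0],[-0.008,0.025,0,0,0,0]]]}}

```text
time: 18.65
position: [0.5092, 0.1475, 0.2235]
tool_rot: [0.595, 0.804, -0.0, -0.0]
ft_force: [0.9, -3.2, -1.4]
grip_width: 0.0196
```

Emit:
{"op": "drive_tool", "data": {"plan": [[[-0.01,0.03,0,0,0,0],[-0.008,0.025,0,0,0,0]]]}}

```text
time: 18.9
position: [0.5087, 0.1488, 0.2235]
tool_rot: [0.595, 0.804, -0.0, -0.0]
ft_force: [1.4, -3.0, -2.1]
grip_width: 0.0197
```

Emit:
{"op": "drive_tool", "data": {"plan": [[[-0.01,0.03,0,0,0,0],[-0.008,0.025,0,0,0,0]]]}}

```text
time: 19.15
position: [0.5083, 0.1502, 0.2235]
tool_rot: [0.595, 0.804, -0.0, -0.0]
ft_force: [1.1, -3.5, -1.9]
grip_width: 0.0194
```

Emit:
{"op": "drive_tool", "data": {"plan": [[[-0.01,0.03,0,0,0,0],[-0.008,0.025,0,0,0,0]]]}}

```text
time: 19.4
position: [0.5078, 0.1516, 0.2235]
tool_rot: [0.595, 0.804, -0.0, -0.0]
ft_force: [0.8, -3.6, -1.6]
grip_width: 0.0195
```

Emit:
{"op": "drive_tool", "data": {"plan": [[[-0.01,0.03,0,0,0,0],[-0.004,0.015,0,0,0,0]]]}}

```text
time: 19.65
position: [0.5075, 0.1527, 0.2235]
tool_rot: [0.595, 0.804, -0.0, -0.0]
ft_force: [0.7, -2.1, -0.7]
grip_width: 0.0195
```

```bash
python3 f.py
```

```text
t 19.65 pos [0.50747 0.1527  0.22347] yaw 106.96 quat zw [-0. -0.]
along -97.98 spot 9.02 lat 0.71 blade z 58.77
F fix [-2.24 -0.04] -0.74 M [-0.146  0.447] 0.03 grip 0.01950060955094103
avg along -2.48 lat 0.12 z -1.17 Mz 0.0 Mlat 0.458
```

Emit:
{"op": "drive_tool", "data": {"plan": [[[-0.007,0.03,0,0,0,0],[-0.003,0.015,0,0,0,0]]]}}

```text
time: 20.05
position: [0.5072, 0.1538, 0.2235]
tool_rot: [0.595, 0.804, -0.0, -0.0]
ft_force: [0.6, -2.9, -2.2]
grip_width: 0.0197
```

Emit:
{"op": "drive_tool", "data": {"plan": [[[-0.007,0.03,0,0,0,0],[-0.003,0.015,0,0,0,0]]]}}

```text
time: 20.3
position: [0.507, 0.1549, 0.2235]
tool_rot: [0.595, 0.804, -0.0, -0.0]
ft_force: [0.9, -3.2, -2.6]
grip_width: 0.0192
```

Emit:
{"op": "drive_tool", "data": {"plan": [[[-0.007,0.03,0,0,0,0],[-0.003,0.015,0,0,0,0]]]}}

```text
time: 20.55
position: [0.507, 0.1556, 0.2235]
tool_rot: [0.595, 0.804, -0.0, 0.001]
ft_force: [0.9, -6.9, -0.5]
grip_width: 0.0194
```

Emit:
{"op": "drive_tool", "data": {"plan": [[[-0.002,0.01,0,0,0,0],[0,0,0,0,0,0]]]}}

```text
time: 20.8
position: [0.507, 0.1557, 0.2235]
tool_rot: [0.595, 0.804, -0.0, 0.001]
ft_force: [1.6, -7.5, -1.0]
grip_width: 0.0194
```

```bash
python3 f.py
```

```text
t 20.8 pos [0.50699 0.15567 0.22354] yaw 107.02 quat zw [-0.0004  0.0006]
along -95.0 spot 12.0 lat 0.3 blade z 58.84
F fix [-7.61  0.68] -1.03 M [-0.018  1.117] 0.046 grip 0.019379155875172166
avg along -6.82 lat 0.89 z -1.05 Mz 0.051 Mlat 1.137
```

Emit:
{"op": "drive_tool", "data": {"plan": [[[-0.004,0.014,0,0,0,0],[0,0,0,0,0,0]]]}}

```text
time: 21.2
position: [0.507, 0.1558, 0.2235]
tool_rot: [0.595, 0.804, -0.0, 0.001]
ft_force: [1.6, -7.8, -1.2]
grip_width: 0.0198
```

Emit:
{"op": "drive_tool", "data": {"plan": [[[0,0,0,0,0,0],[0,0,0,0,0,0],[0,0,0,0,0,0],[0,0,0,0,0,0]]]}}

```text
time: 21.7
position: [0.507, 0.1558, 0.2236]
tool_rot: [0.595, 0.804, -0.0, 0.001]
ft_force: [1.4, -7.8, -2.0]
grip_width: 0.0198
```

```bash
python3 f.py; python3 - <<'E'
from h import *
t=camera("top");s=camera("side");crop("side",175,165,315,265,5.7,"pics/s6.png",s)
crop("top",165,165,305,265,5.7,"pics/t6.png",t)
E
```

```text
t 21.7 pos [0.50698 0.15581 0.22356] yaw 107.03 quat zw [-0.0005  0.0008]
along -94.86 spot 12.14 lat 0.26 blade z 58.86
F fix [-7.84  0.94] -2.04 M [0.05  1.309] 0.041 grip 0.019783540668803105
avg along -8.08 lat 0.95 z -1.64 Mz 0.066 Mlat 1.309
```

View pics/t6.png

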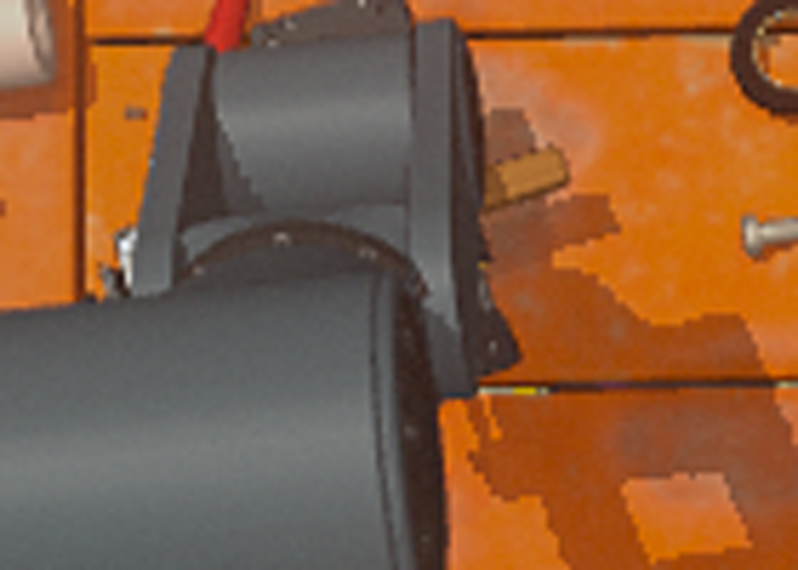

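View pics/s6.png

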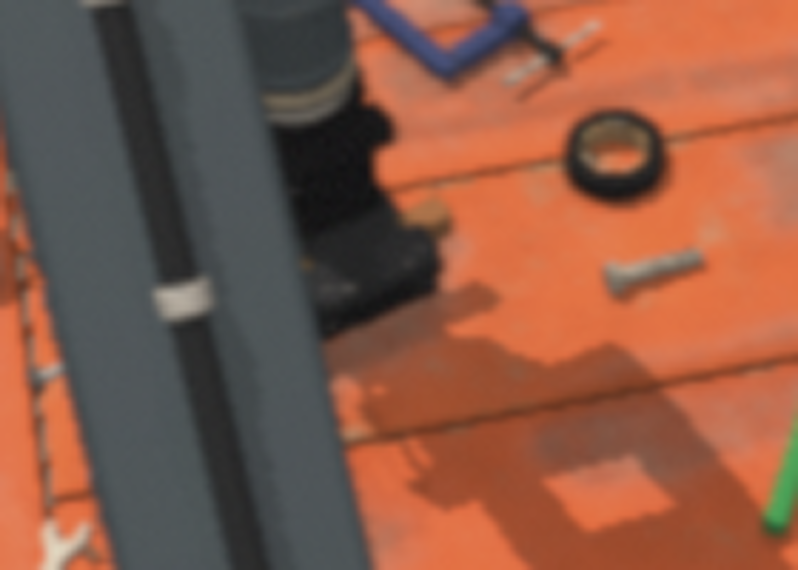

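```bash
python3 - <<'E'
from ovl import *
t=camera("top")
g=np.array([.5070,.1558]);th=np.radians(107);u=np.array([np.cos(th),np.sin(th)])
for d in(.023,): 
    o=g-u*d; overlay("top",[*o,th],(235,180,275,210),18,"pics/o6.png",t,[((a[0],a[1],a[2]-.0012),(b[0],b[1],b[2]-.0012)) for a,b in lsegs()])
E
```

```text
(no output)
```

View pics/o6.png

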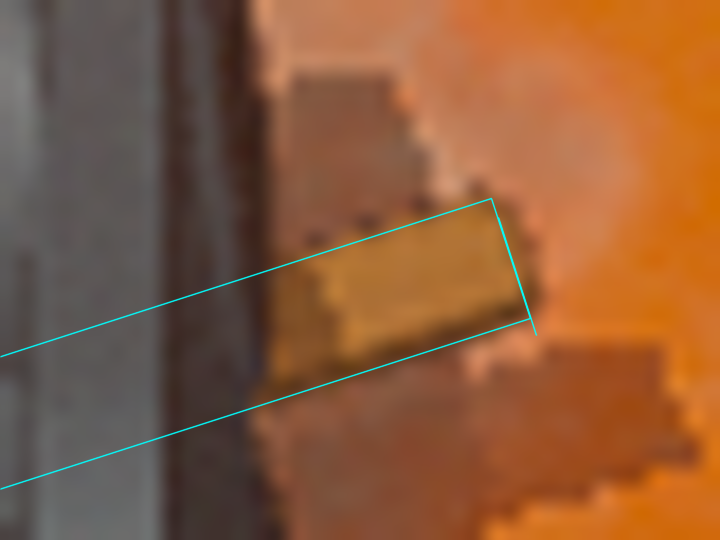

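Emit:
{"op": "drive_tool", "data": {"plan": [[[0.003,-0.01,0,0,0,0],[0.003,-0.01,0,0,0,0],[0.006,-0.019,0,0,0,0],[0.006,-0.019,0,0,0,0],[0.006,-0.019,0,0,0,0],[0.006,-0.019,0,0,0,0],[0.006,-0.019,0,0,0,0],[0.006,-0.019,-0.01,0,0,0]]]}}

```text
time: 23.0
position: [0.5076, 0.1535, 0.2232]
tool_rot: [0.595, 0.804, 0.0, -0.0]
ft_force: [0.1, -0.7, -1.6]
grip_width: 0.0198
```

```bash
python3 f.py
```

```text
t 23.0 pos [0.50761 0.15348 0.22325] yaw 106.96 quat zw [ 0.0001 -0.0001]
along -97.27 spot 9.73 lat 0.35 blade z 58.55
F fix [-0.7   0.09] -1.64 M [-0.075  0.031] -0.031 grip 0.0197911208909523
avg along -0.37 lat 0.16 z -1.36 Mz -0.014 Mlat 0.043
```

Emit:
{"op": "drive_tool", "data": {"plan": [[[0.03,-0.095,-0.02,0,0,0],[0.058,-0.19,-0.02,0,0,0],[0.088,-0.287,0,0,0,0],[0.102,-0.335,0,0,0,0],[0.102,-0.335,0,0,0,0],[0.102,-0.335,0,0,0,0],[0.102,-0.335,0,0,0,0],[0.102,-0.335,0,0,0,0]]]}}

```text
time: 24.15
position: [0.525, 0.0965, 0.2223]
tool_rot: [0.595, 0.804, 0.0, 0.0]
ft_force: [0.2, -0.2, -2.4]
grip_width: 0.0199
```

Emit:
{"op": "drive_tool", "data": {"plan": [[[0.102,-0.335,0,0,0,0],[0.102,-0.335,0,0,0,0],[0.102,-0.335,0,0,0,0],[0.102,-0.335,0,0,0,0],[0.102,-0.335,0,0,0,0],[0.088,-0.287,0,0,0,0],[0.06,-0.2,0,0,0,0],[0.03,-0.1,0,0,0,0]]]}}

```text
time: 25.15
position: [0.5421, 0.0402, 0.2222]
tool_rot: [0.595, 0.804, 0.0, -0.0]
ft_force: [-0.6, -0.3, -2.1]
grip_width: 0.0194
```

```bash
python3 f.py
```

```text
t 25.15 pos [0.54212 0.04024 0.22224] yaw 106.94 quat zw [ 0. -0.]
along -215.66 spot -108.66 lat 0.45 blade z 57.54
F fix [-0.12  0.67] -2.1 M [-0.147  0.058] -0.021 grip 0.019419695636952932
avg along -0.05 lat 0.44 z -2.09 Mz -0.006 Mlat 0.028
```

```bash
python3 - <<'E'
from h import *
t=camera("top");s=camera("side");crop("side",175,165,315,265,5.7,"pics/s7.png",s)
crop("top",165,165,305,265,5.7,"pics/t7.png",t)
for i in range(4): camera("top");print(robot.get_obs()["ft_force"].round(2))
E
```

```text
[ 0.31  0.17 -2.22]
[ 0.57 -0.35 -1.55]
[-0.13  0.08 -0.47]
[ 0.25  0.19 -0.46]
```

View pics/t7.png

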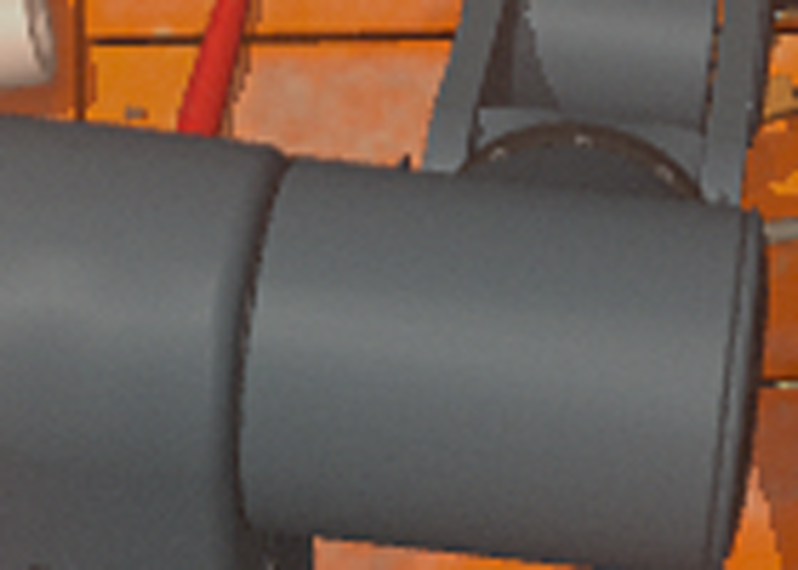

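View pics/s7.png

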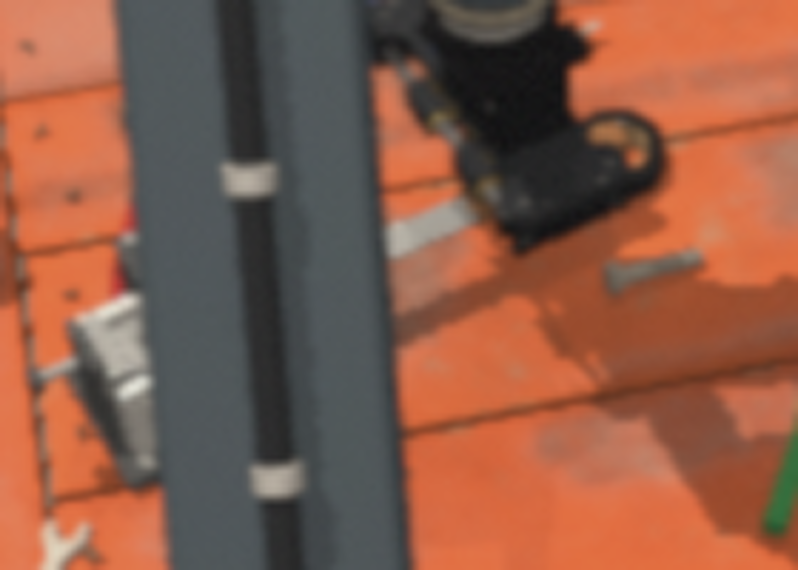

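Emit:
{"op": "drive_tool", "data": {"plan": [[[0,0,0.1,0,0,0],[0,0,0.2,0,0,0],[0,0,0.3,0,0,0],[0,0,0.3,0,0,0],[0,0,0.3,0,0,0],[0,0,0.3,0,0,0],[0,0,0.1,0,0,0],[0,0,0.1,0,0,0]]]}}

```text
time: 26.6
position: [0.5419, 0.0406, 0.2649]
tool_rot: [0.595, 0.804, -0.0, -0.0]
ft_force: [-0.1, 0.6, -1.4]
grip_width: 0.0194
```

Emit:
{"op": "drive_tool", "data": {"plan": [[[-0.044,-0.157,0,0,0,-0.048],[-0.088,-0.313,0,0,0,-0.096],[-0.132,-0.47,0,0,0,-0.145],[-0.176,-0.626,0,0,0,-0.193],[-0.176,-0.626,0,0,0,-0.193],[-0.176,-0.626,0,0,0,-0.193],[-0.176,-0.626,0,0,0,-0.193],[-0.176,-0.626,0,0,0,-0.193]]]}}

```text
time: 27.6
position: [0.5131, -0.0624, 0.2648]
tool_rot: [0.647, 0.762, 0.0, 0.0]
ft_force: [0.8, -0.1, -1.9]
grip_width: 0.0197
```

```bash
python3 - <<'E'
from h import *
t=camera("top");s=camera("side");crop("side",175,165,315,265,5.7,"pics/s8.png",s)
crop("top",165,165,305,265,5.7,"pics/t8.png",t)
o=robot.get_obs();print(o["position"],o["ft_force"])
E
```

```text
[ 0.51315373 -0.06289251  0.26478203] [-0.58074584  0.2959656  -1.06064135]
```

View pics/t8.png

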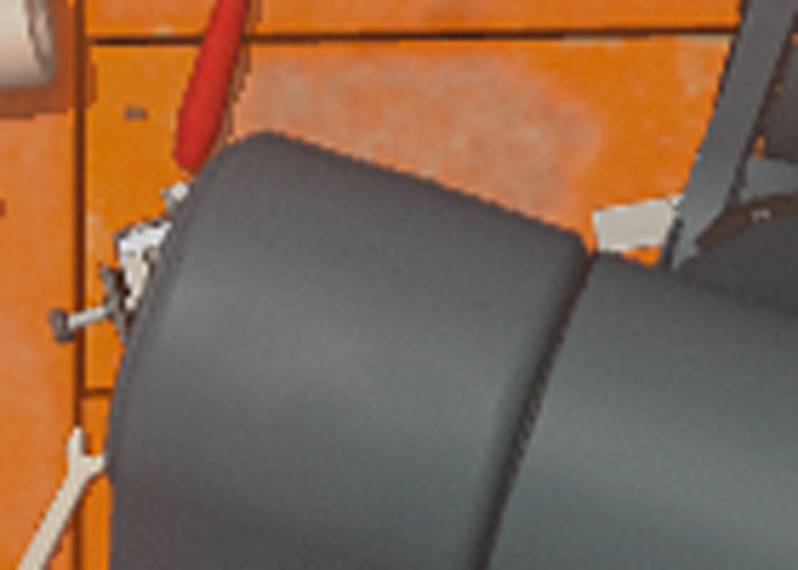

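View pics/s8.png

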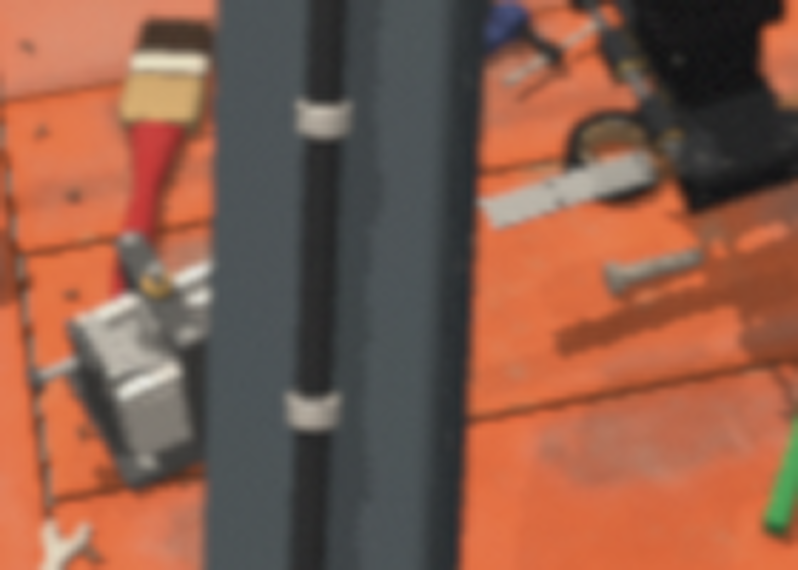

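Emit:
{"op": "drive_tool", "data": {"plan": [[[-0.176,-0.626,0,0,0,-0.193],[-0.176,-0.626,0,0,0,-0.193],[-0.176,-0.626,0,0,0,-0.193],[-0.176,-0.626,0,0,0,-0.193],[-0.176,-0.626,0,0,0,-0.193],[-0.176,-0.626,0,0,0,-0.193],[-0.176,-0.626,0,0,0,-0.193],[-0.176,-0.626,0,0,0,-0.193]]]}}

```text
time: 28.7
position: [0.4779, -0.1875, 0.2647]
tool_rot: [0.707, 0.708, 0.0, 0.0]
ft_force: [0.7, 0.4, -1.0]
grip_width: 0.0193
```

Emit:
{"op": "drive_tool", "data": {"plan": [[[-0.176,-0.626,0,0,0,-0.193],[-0.176,-0.626,0,0,0,-0.193],[-0.176,-0.626,0,0,0,-0.193],[-0.176,-0.626,0,0,0,-0.193],[-0.176,-0.626,0,0,0,-0.193],[-0.132,-0.47,0,0,0,-0.145],[-0.088,-0.313,0,0,0,-0.096],[-0.044,-0.157,0,0,0,-0.048]]]}}

```text
time: 29.7
position: [0.4495, -0.2885, 0.2647]
tool_rot: [0.751, 0.66, 0.0, -0.0]
ft_force: [0.2, -0.4, -1.4]
grip_width: 0.0194
```

```bash
python3 - <<'E'
from h import *
t=camera("top");s=camera("side");crop("side",175,190,255,250,10,"pics/s9.png",s);crop("side",310,170,410,230,8,"pics/s9b.png",s)
crop("top",165,180,250,245,9,"pics/t9.png",t)
cv2.imwrite("pics/side9.png",s[:,:,::-1])
o=robot.get_obs();print(o["time"],o["position"],o["ft_force"],np.degrees(2*np.arctan2(o["tool_rot"][1],o["tool_rot"][0])))
E
```

```text
29.8 [ 0.44955254 -0.28832917  0.26473124] [-0.35730339  0.66103053 -1.08669764] 82.6281910838862
```

View pics/t9.png

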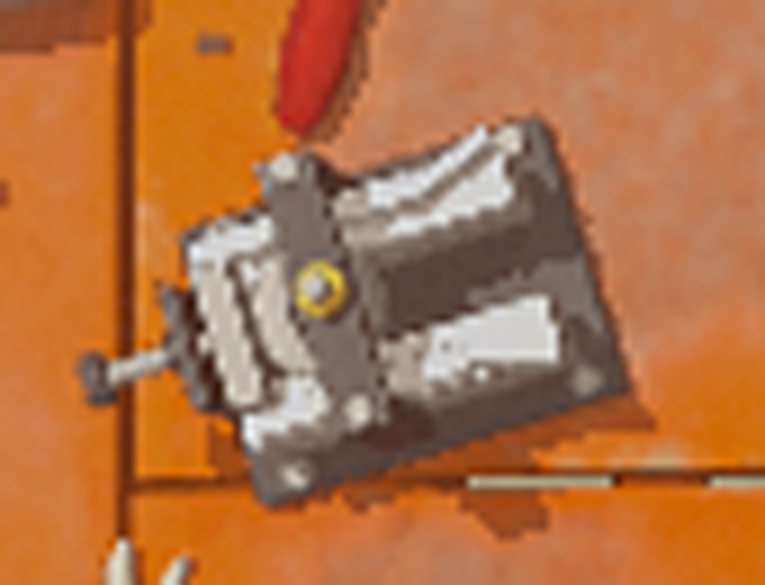

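View pics/s9.png

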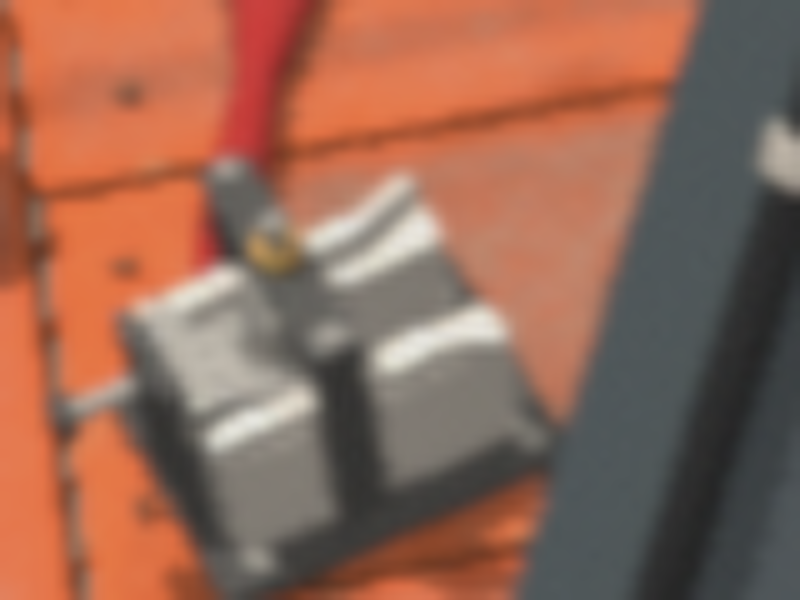

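View pics/s9b.png

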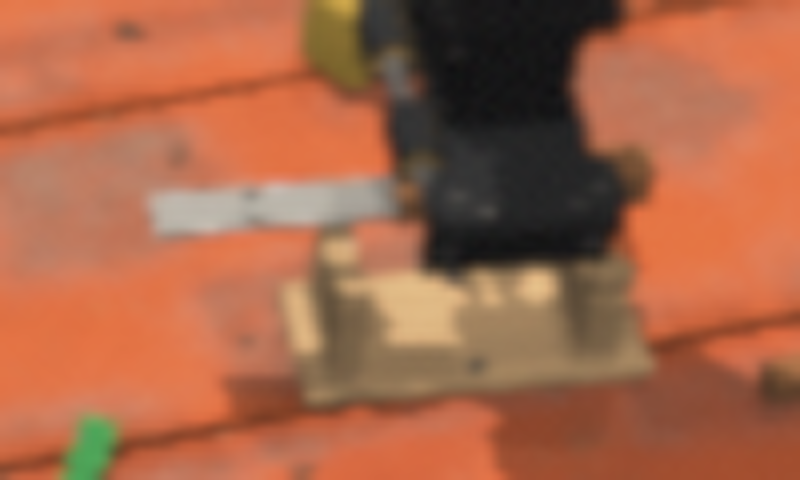

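```bash
python3 - <<'E'
from ov import *
t=camera("top")
th=np.radians(107);p=[.4797,.2466,th]
a=np.linspace(0,2*np.pi,90)
c=[(.010+.022*np.cos(x),.022*np.sin(x),.065) for x in a]
ss=list(zip(c[:-1],c[1:]))
st=[((.032,-.023,.078),(.032,.023,.078)),((.046,-.023,.078),(.046,.023,.078))]
overlay("top",p,(180,200,210,228),20,"pics/o9.png",t,ss+st)
overlay("top",p,(180,200,210,228),20,"pics/o9n.png",t,[])
cv2.imwrite("pics/o9b.png",np.hstack([cv2.resize(cv2.imread(f"pics/{f}.png"),(400,373)) for f in("o9","o9n")]))
E
```

```text
(no output)
```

View pics/o9b.png

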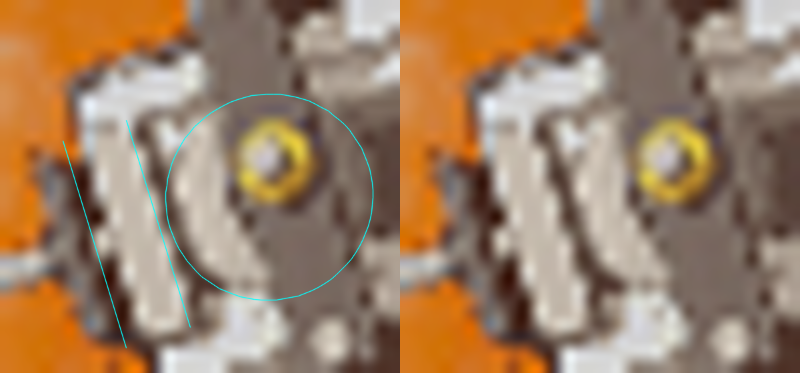

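Emit:
{"op": "drive_tool", "data": {"plan": [[[0,0,-0.1,0,0,0],[0,0,-0.2,0,0,0],[0,0,-0.3,0,0,0],[0,0,-0.3,0,0,0],[0,0,-0.25,0,0,0],[0,0,-0.2,0,0,0],[0,0,-0.1,0,0,0],[0,0,-0.05,0,0,0]]]}}

```text
time: 30.85
position: [0.4496, -0.2882, 0.2271]
tool_rot: [0.751, 0.66, 0.0, 0.0]
ft_force: [-0.4, 0.4, -1.4]
grip_width: 0.0194
```

```bash
python3 - <<'E'
from h import *
s=camera("side");crop("side",310,170,410,230,8,"pics/s10.png",s)
for i in range(3):
    o=robot.get_obs();print(o["time"],o["position"],o["ft_force"].round(2),o["moment"].round(3)); camera("side")
E
```

```text
30.9 [ 0.44960345 -0.28816431  0.22709521] [ 0.02  0.75 -1.56] [ 0.032 -0.093  0.068]
30.95 [ 0.44963087 -0.28815874  0.22724434] [-0.09  0.07 -1.65] [-0.002 -0.122 -0.042]
31.0 [ 0.44964638 -0.2881821   0.22736095] [ 0.73 -0.36 -1.72] [ 0.    -0.111  0.044]
```

View pics/s10.png

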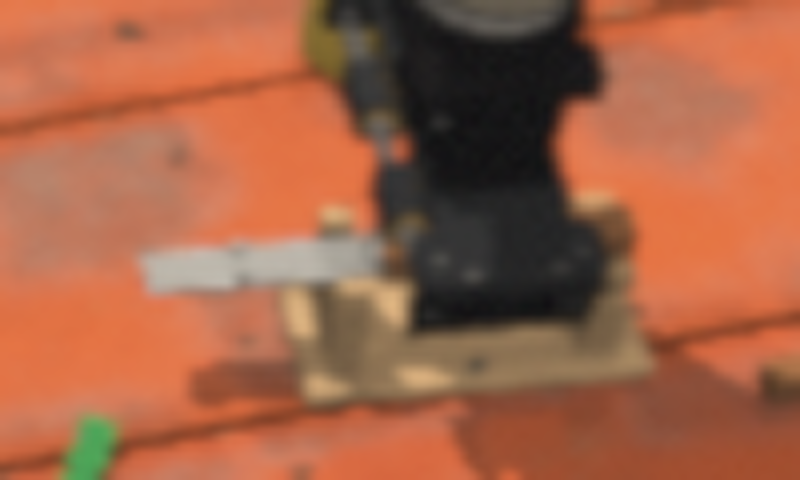

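Emit:
{"op": "drive_tool", "data": {"plan": [[[0,0,-0.04,0,0,0],[0,0,-0.04,0,0,0],[0,0,-0.025,0,0,0],[0,0,0,0,0,0]]]}}

```text
time: 31.55
position: [0.4496, -0.2881, 0.2247]
tool_rot: [0.751, 0.66, -0.0, -0.0]
ft_force: [-0.5, 0.1, 1.0]
grip_width: 0.0196
```

```bash
python3 - <<'E'
from h import *
for i in range(4):
    o=robot.get_obs();print(o["time"],o["position"],o["ft_force"].round(2),o["moment"].round(3)); camera("side")
E
```

```text
31.55 [ 0.44959724 -0.28812349  0.22473361] [-0.49  0.13  0.98] [ 0.024 -0.023  0.007]
31.6 [ 0.44958274 -0.28812612  0.22473795] [ 0.6  -0.38  0.39] [ 0.034 -0.048 -0.018]
31.65 [ 0.44960143 -0.28811529  0.22474522] [0.1  0.59 0.24] [ 0.018 -0.019 -0.056]
31.7 [ 0.44960465 -0.28812135  0.22472712] [0.23 0.84 0.6 ] [-0.018 -0.001 -0.035]
```

Emit:
{"op": "drive_tool", "data": {"plan": [[[0,0,0,0,0,0],[0,0,0,0,0,0],[0,0,0,0,0,0],[0,0,0,0,0,0],[0,0,0,0,0,0],[0,0,0,0,0,0]]], "grip": 0.4, "force": 10}}

```text
time: 32.5
position: [0.4496, -0.2881, 0.2246]
tool_rot: [0.751, 0.66, 0.0, 0.0]
ft_force: [0.0, -0.3, 0.2]
grip_width: 0.0517
```

Emit:
{"op": "drive_tool", "data": {"plan": [[[0,0,0.3,0,0,0],[0,0,0.6,0,0,0],[0,0,1,0,0,0],[0,0,1,0,0,0],[0,0,1,0,0,0],[0,0,1,0,0,0],[0,0,1,0,0,0],[0,0,0.6,0,0,0]]]}}

```text
time: 33.5
position: [0.4496, -0.2881, 0.3894]
tool_rot: [0.751, 0.66, 0.0, 0.002]
ft_force: [0.1, 0.7, 1.4]
grip_width: 0.0522
```

Emit:
{"op": "drive_tool", "data": {"plan": [[[-0.7,-0.8,0,0,0,0],[-0.7,-0.8,0,0,0,0],[-0.7,-0.8,0,0,0,0],[-0.7,-0.8,0,0,0,0],[-0.7,-0.8,0,0,0,0],[-0.7,-0.8,0,0,0,0],[-0.7,-0.8,0,0,0,0],[-0.7,-0.8,0,0,0,0]]]}}

```text
time: 34.5
position: [0.3089, -0.4485, 0.3874]
tool_rot: [0.751, 0.66, 0.0, -0.0]
ft_force: [0.6, 0.3, -1.1]
grip_width: 0.0523
```

```bash
python3 - <<'E'
from h import *
o=robot.get_obs();print(o["time"],o["position"],o["ft_force"])
t=camera("top");s=camera("side")
cv2.imwrite("pics/top11.png",t[:,:,::-1]);cv2.imwrite("pics/side11.png",s[:,:,::-1])
crop("top",335,190,435,250,8,"pics/t11.png",t);crop("side",310,170,410,230,8,"pics/s11.png",s)
crop("top",165,180,250,245,9,"pics/t11f.png",t)
E
```

```text
34.5 [ 0.30888496 -0.44854147  0.38738944] [ 0.55459582  0.34622175 -1.10172075]
```

View pics/top11.png

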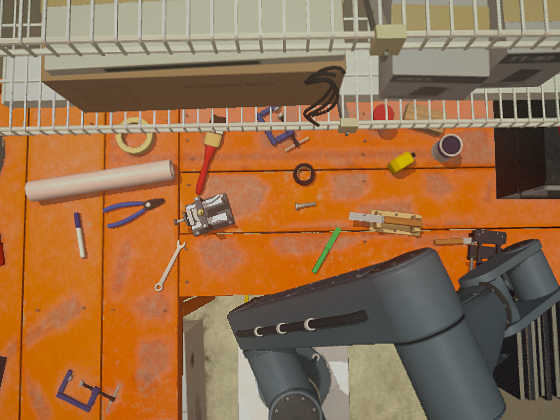

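View pics/t11.png

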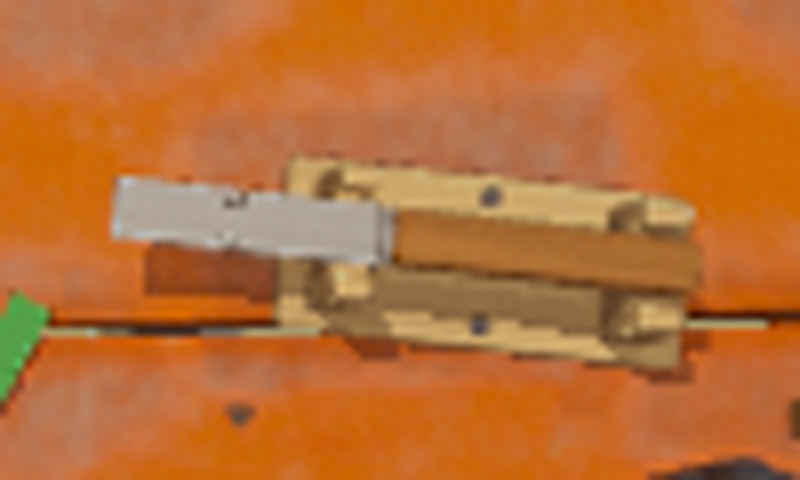

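View pics/side11.png

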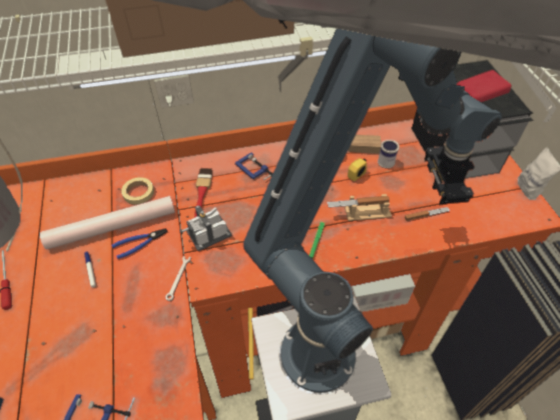

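```bash
python3 - <<'E'
from rig import robot
print(robot.hand_in())
E
```

```text
the job is handed in; nothing more can be done
None
```

The washer is under the sprung bar, pressed home against the back stop. The lifter is back in its stand, and the job was handed in at about 34.6 s, with no verdict reported.

**Carry and press:** I carried the washer level to the fixture. Sliding it under the bar took about 3 N. The stop was met about 10–12 mm behind seat, by my estimate. I pressed to about 8 N total at the wrist, of which I estimate 5 N on the stop, and held it for about 1 s. The blade drew out with almost no force.

**Last checks:**
- **Lifter:** it lies in both notches, aligned with the stand and within a few mm of stand_home by the top view.
- **Washer:** it shows beyond the bridge, close against the stop.
- **Other things:** none of the bystanders had visibly moved.

**What I could not confirm or what disagreed:**
- **Contact with the stop:** after the blade was out I could only judge this from the picture, to about 1 mm. I have no force reading that the washer still touches.
- **Side camera:** it read about 1 pixel (a few mm) low against the top camera. I took heights from the grasp in the stand instead.
- **Stop position:** my estimate puts the stop at or just past the end of its stated range, so I think it is 1–2 mm too far.

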